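# Load the pine offcut into the drilling jig through its spring gate

### The arm

A 6-joint arm with a two-finger parallel gripper is mounted at the origin on a cart in front of the work surface, level with it; the furniture and walls round the work are solid. World frame = base frame: x ahead of the robot, y to its left, z up, the work surface at z = 0. Lengths are in m, angles in rad, forces in N, time in s.
With the tool pointing down it reaches from about 0.375 to 0.9 m from the base axis. Payload 3.1 kg.
Tool frame: the origin (TCP) lies on the centre line of the jaws, within the pads' length; the fingertips stand robot.tip_reach ahead of it and the grasp point (between the pads) is the TCP (robot.tip_reach is the distance from the TCP to the fingertips, in m); z points along the fingers, y is the direction in which the jaws open and shut (so a half turn about z gives the same grasp; the last joint's range is limited). The gripper opens to 87 mm and grips with 3 to 60 N. Pads are 19 mm wide; open, the fingers measure 117 mm over their backs; the gripper's body (75 mm by 190 mm) begins 51 mm behind the grasp point.
Start: joints at [0.99, 0.527, 1.433, -0, 1.181, -0.178], TCP at [0.245, 0.575, 0.242] pointing down, gripper open.
Joint ranges: [-3.08, 3.08], [-0.75, 2.2], [0.22, 2.44], [-1.43, 4.57], [0, 2.65], [-2.85, 2.85]. Speed limits (rad/s): [2.79, 2.79, 3.14, 3.14, 3.14, 3.14].

### API

Orientations are given as a unit quaternion [x, y, z, w].
In Python, from rig import telemetry, viewer, robot gives the robot as it stands. The module is installed in compiled form; this text tells all that it offers.
- The arm moves only by the tool step_arm, never from a script. Its argument "targets" is a list of rows, each an object of numbers: "dx", "dy", "dz": the shift along the tool's x, y, z in m; "rx", "ry", "rz": the turn, a rotation vector about the tool's x, y, z in degrees. In form: [{"dx": .., "dy": .., "dz": .., "rx": .., "ry": .., "rz": ..}, ...]. A call has exactly 5 rows; each row is the pose to reach, as a shift and turn from the pose measured when the call began, along the tool's axes at that moment; what a row does not reach only later rows make up. A row lasts 1/8 s, in which the tool goes at most 62.5 mm and 10.7 degrees, less where a joint would pass 70% of its speed; a pose out of reach is approached as far as the arm can. A call with a gripper value outside its range is refused whole. "gripper" is the opening, from 0 (shut) to 1 (fully open), set as the call begins (left out, the last holds). The fingers move at their own pace and stop on an object; "force" is the grip in N (left out, the last holds). Time passes only in rows, so rows that repeat a pose let the fingers close, or fill a call up. It gives the time, the measured TCP pose, the force and the opening at its end, in the units of the state.
- telemetry.get_obs(): the state, without advancing time (a new reading comes with each control period).
- viewer.camera(name): name is "side" or "top"; returns a dict with "img" (420x560x3 uint8, blue, green, red), "depth" (420x560 float32, m along the optical axis (not along the pixel's ray), 0 where there is no reading), "K" (3x3 intrinsics, pixels), "k1" (the pictures are not rectified: a ray, as slopes to the right and down, at radius r is drawn at 1 + k1 r^2 times it, then the intrinsics apply), "R" (3x3) and "t" (3): a world point X has camera coordinates R X + t. Camera axes: x right, y down, z forward; pixel columns grow to the right and rows downward; lengths in m; the calibration is good to about 2 mm. A picture is of the moment at which its call begins.
- robot.hand_in(): hands the job in, once; it reports no verdict.
The state is a dict: "time": time; "q": joint angles; "joint_velocities": joint speeds; "joint_torque": joint torques, N m; "position": TCP position; "tool_rot": TCP orientation; "ft_force": force on the tool from outside, world axes, zero at the start; "moment": the same for the moment, N m; "grip_width": finger opening in m.
Only numpy, scipy, OpenCV 4.12 (cv2) and the standard library are available. Lean on these libraries where they do the work, as an engineer would, in place of code of your own. Each camera call takes 0.05 s, during which the arm holds its last target.

### The job

Load the pine offcut that lies left of the aluminium drilling jig into it: bring it level and low over the jig's infeed, push its end through the spring gate so that the wood itself holds the gate open, and move it on along the channel, close to the floor, never over the gate or down into the channel from above. Press it firmly but gently home against the sprung pad of the back stop, then let go so that it stays home, flat, with the pad pushed in and the gate swung shut behind it; leave the other things on the bench alone.

Things in the scene. Friction and masses are not known exactly. Their poses are not given: they have to be found in the camera images.
- offcut: the loose pine block with a small drilled hole, 45 (its x) x 110 (its y, long) x 35 (z) mm, about 0.2 kg; origin at the centre of its underside, z up. It lies flat on the bench left of the jig (a similar block at the back of the bench, to the right, is not meant). (Either end may go first.)
- jig: the drilling jig: aluminium base plate 389 x 110 x 8 mm, fixed on the bench, with an open-topped straight channel along its x. Origin on the bench under the middle of the gate line; x points inward (infeed to back stop, roughly away from the robot), y left, z up. The sliding floor is the plate's top, 8 mm up. Forces of the wood on the jig must stay below 25 N
- jig_infeed (a point): point on the bare infeed floor (no walls, jig x = -110 to -8 mm): jig x = -60 mm, y = 0, 8 mm up; with the middle of the offcut here its front end is 5 mm before the gate. The floor is hard: rather than press the wood down on it, carry the underside 1 to 3 mm above it (up to 6 mm counts as low). Axes as the jig's
- jig_gate (a point): middle of the gate line, on the floor (jig x = 0, y = 0, 8 mm up). From here inward two side walls stand 13 mm above the floor, 65 mm apart (y = -31 to +34 mm). Nothing before the back stop is higher than the walls, so the wood stands 22 mm proud of them and can stay gripped above them all the way in. Axes as the jig's
- jig_seat (a point): mouth of the seat, on the floor (jig x = 117 mm, y = 0): from here to x = 215 mm the channel is only 49 mm wide, centred on y = 0; slanted lead-ins narrow it from x = 95 mm on. Axes as the jig's
- jig_stop (a point): floor point at jig x = 195 mm, y = 0, fixed to the plate: the middle of where the back stop's pad may be. The stop (dark block, black knob, 40 mm above the floor) is clamped anywhere along 36 mm, place not reported: the pad's face at rest is at jig x = 177 to 213 mm, 8 mm deeper when fully in; so the home offcut's centre is at x = 130 to 166 mm. Find it by feel
- gate (a joint): angle of the gate, a dark steel flap 3 mm thick, 12 mm high, 62 mm long, across the channel, hinged upright at jig x = 0, y = +38 mm. 0 = shut, 1.65 rad = fully open, inward only. A spring shuts it (0.018 N m at 0, 0.065 at 1.57): wood feels 2 to 5 N at first, then a light push to the right. It shuts by itself once the wood's rear end is past jig x = 65 mm
- seat_pad (a joint): how far the back stop's pad (steel, 36 mm wide, 2 to 22 mm above the floor) is pushed in: 0 = out, 0.008 m = fully in. Its spring is very light (0.1 to 0.4 N), hardly felt; once it is fully in, a rubber buffer behind it takes the push (9 N/mm, 4 mm, not counted here), then solid metal. Friction on the floor keeps the pad in after release
- masking_tape: bystander: roll of masking tape, 96 mm across, 25 mm high, origin under its centre
- hex_keys: bystander: set of hex keys in an orange holder, 118 x 60 x 28 mm, origin under its centre
- marker: bystander: marker pen, 17 x 135 x 16 mm, origin under its centre
- grey_box: bystander: small closed grey screw box, 62 x 102 x 34 mm, origin under its centre
Not all that is in view belongs to the job. Leave any purple look-alike of the offcut alone.

How it is judged:
On the way, in this order (a step that is already met when the one before it is completed fails the run):
1. the offcut, low on the jig's floor, holds the gate open while it passes through (value of joint gate above 0.8 rad and x of offcut in the frame of jig between -0.045 and 0.06 m and z of offcut in the frame of jig below 0.016 m), for 0.2 s.
2. the offcut is pressed home: pad in by more than 6.5 mm, with more than 4 N on the jig (value of joint seat_pad above 0.0065 m and contact force between offcut and jig above 4 N and x of offcut in the frame of jig above 0.12 m), for 0.2 s.
At the end, for the whole second after the job is handed in: the offcut lies at rest, flat on the jig's floor (within 3 mm and 0.05 rad), along the channel (within 0.07 rad), in the seat (centre more than 120 mm past the gate line) with the back stop's pad still pushed in by more than 3 mm of its 8 mm, and the gate is shut (under 0.08 rad) (value of joint seat_pad above 0.003 m and value of joint gate below 0.08 rad and x of offcut in the frame of jig above 0.12 m and z of offcut in the frame of jig below 0.011 m and angle between offcut's own z axis and vertical below 0.05 rad and angle between the y axis of offcut and the x axis of jig, either way round below 0.07 rad and linear speed of offcut below 0.01 m/s); the robot touches nothing.
It fails at once if the offcut pushed against the jig with more than 25 N (contact force between offcut and jig above 25 N).
It fails at once if the offcut lowered into or lifted out of the channel over the gate or walls (10 to 40 mm above the channel's floor, its centre inside) (x of offcut in the frame of jig between -0.02 and 0.22 m and y of offcut in the frame of jig between -0.045 and 0.045 m and z of offcut in the frame of jig between 0.018 and 0.048 m).
It fails at once if a bystander moved more than 30 mm (distance of any of masking_tape, grey_box, hex_keys, marker from where it was at the start of the episode above 0.03 m).
It also fails if it takes over 72 s, if anything falls off the work surface, if the arm or the gripper's body presses on something with over 40 N, if the wrist force passes 120 N, or if a joint passes its speed limit or range.

## Working session

There is one attempt and no reset: what is moved stays moved. The work goes in short steps, Python scripts to look and compute and a tool call to move; the robot and the scene stay as the last step left them, time stands still between calls to the robot, and variables do not carry over. Pictures are saved under pics/ and viewed, and the job is handed in when it is done.

Besides the shell and the picture viewer there is one more tool, called after "Call:" by a JSON object that holds its "api" and its "payload", one argument or row to a line. step_arm: Moves the arm, as the interface text tells. Its arguments: {"type":"object","properties":{"targets":{"type":"array"},"gripper":{"type":"number"},"force":{"type":"number"}},"required":["targets"]}

```bash
mkdir -p pics; ls
python3 - <<'E'
from rig import telemetry, viewer, robot
import cv2,numpy as np
o=telemetry.get_obs()
for k,v in o.items(): print(k,np.round(v,4))
print(robot.tip_reach)
for n in("side","top"):
    c=viewer.camera(n); cv2.imwrite(f"pics/{n}0.png",c["img"]); np.savez(f"{n}0.npz",**c)
    print(n,c["K"],c["k1"],c["R"],c["t"])
E
```

```text
pics
time 0.0
q [ 0.9895  0.5285  1.4339 -0.      1.1814 -0.1785]
joint_velocities [ 0.0003  0.0002 -0.0011 -0.0005  0.0002  0.0011]
joint_torque [-8.00000e-04 -4.40048e+01 -1.76588e+01  6.33000e-02  5.84000e-02
 -2.00000e-04]
position [0.2446 0.5744 0.2406]
tool_rot [ 2.000e-01  9.798e-01 -1.000e-03 -4.000e-04]
ft_force [-0.3453  0.419   0.2815]
moment [-0.0203 -0.0226 -0.0045]
grip_width 0.0871
0.019
side [[483.7033454    0.         284.09395412]
 [  0.         483.7033454  208.19457094]
 [  0.           0.           1.        ]] -0.14794990269851202 [[ 9.28317054e-01 -3.71789517e-01  3.64594907e-05]
 [-1.46089416e-01 -3.64859189e-01 -9.19530127e-01]
 [ 3.41884964e-01  8.53610173e-01 -3.93019521e-01]] [-0.48374602  0.16113388  0.91610074]
top [[449.29003453   0.         278.8112108 ]
 [  0.         449.29003453 214.34732373]
 [  0.           0.           1.        ]] -0.09991503809862413 [[-0.01080285 -0.99988163  0.01095591]
 [-0.99619073  0.00981357 -0.08664716]
 [ 0.08652939 -0.01185021 -0.99617882]] [0.07239536 0.56926432 1.16183589]
```

View pics/top0.png

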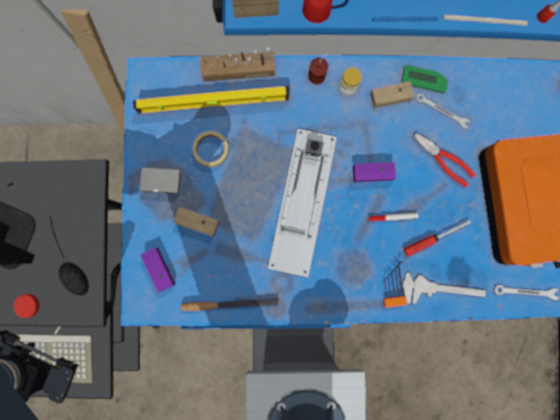

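View pics/side0.png

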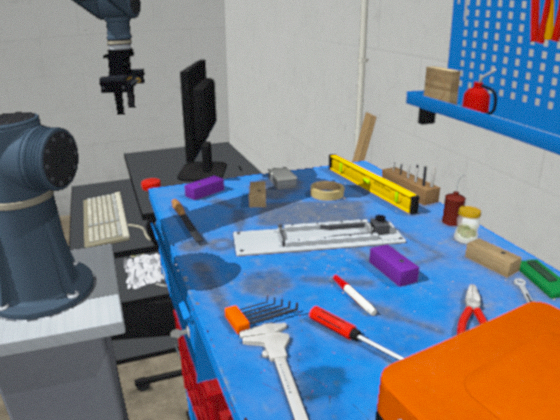

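The top view shows two pine blocks: A at (197,221), left of the jig, and B at (392,94), back right. The purple look-alikes are at (157,269) and (375,172). A fits "left of the jig", and B is the one excluded as back right. The jig runs from (290,270) to (316,130), with the gate at about (292,231) and the knob at (314,145). I'll measure these and enlarge A to confirm.

```bash
cat > h.py <<'E'
import numpy as np,cv2
def load(n): return dict(np.load(n+".npz"))
def D(c): return np.array([c["k1"],0,0,0,0],float)
def ray(c,uv):
    uv=np.asarray(uv,float).reshape(-1,1,2)
    # exact inverse of r*(1+k1 r^2)
    p=cv2.undistortPointsIter(uv,c["K"],D(c),None,None,(3,100,1e-12)).reshape(-1,2)
    d=np.c_[p,np.ones(len(p))]@c["R"]; o=-c["R"].T@c["t"]
    return o,d
def onz(c,uv,z):
    o,d=ray(c,uv); return o+d*((z-o[2])/d[:,2])[:,None]
def proj(c,X):
    X=np.asarray(X,float).reshape(-1,3)
    return cv2.projectPoints(X,cv2.Rodrigues(c["R"])[0],c["t"],c["K"],D(c))[0].reshape(-1,2)
E
python3 - <<'E'
from h import *
t=load("top0"); s=load("side0")
print(-t["R"].T@t["t"],-s["R"].T@s["t"])
im=t["img"]; hsv=cv2.cvtColor(im,cv2.COLOR_BGR2HSV)
print(hsv[221,190],hsv[215,290],hsv[180,270], hsv[230,140])
m=cv2.inRange(hsv,(8,50,60),(25,200,255)); m[:195]=0;m[245:]=0;m[:,:165]=0;m[:,230:]=0
cs,_=cv2.findContours(m,0,2); c=max(cs,key=cv2.contourArea); r=cv2.minAreaRect(c); print(r)
b=cv2.boxPoints(r); P=onz(t,b,0.035); print(P.round(4)); print(P.mean(0))
print([np.linalg.norm(P[i]-P[(i+1)%4]) for i in range(2)])
# block depth top
cr=cv2.resize(im[110:290,130:340],None,fx=3.5,fy=3.5,interpolation=2); cv2.imwrite("pics/crop1.png",cr)
sv=s["img"][160:270,220:420]; cv2.imwrite("pics/crop2.png",cv2.resize(sv,None,fx=4,fy=4,interpolation=2))
E
```

```text
[0.46734497 0.08056828 1.20592828] [ 0.15940857 -0.90305343  0.50823057]
[ 18  79 126] [101  10 197] [108  67 145] [104 155 196]
((196.0, 221.0), (41.74205780029297, 15.811387062072754), 18.43494987487793)
[[0.5519 0.3423 0.035 ]
 [0.5913 0.3294 0.035 ]
 [0.5555 0.225  0.035 ]
 [0.5164 0.2381 0.035 ]]
[0.55377983 0.28367834 0.035     ]
[np.float64(0.041424450510938855), np.float64(0.11036114336479722)]
```

View pics/crop1.png

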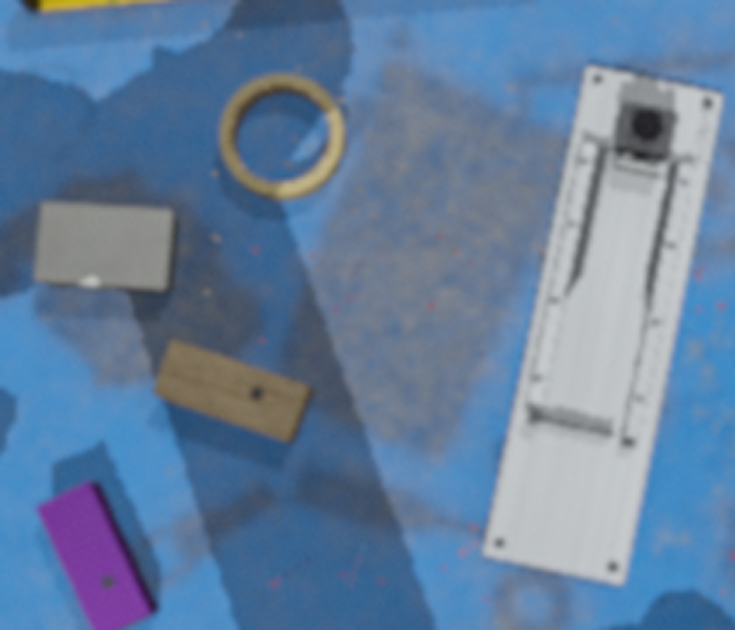

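View pics/crop2.png

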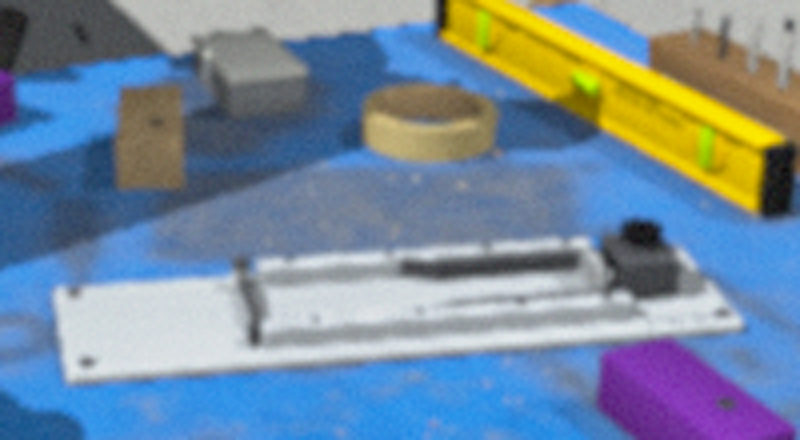

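The crops confirm A: a pine block with a drilled hole, at top crop (233,390), which is pixel (197,221). The plate corners in the crop are about (588,66), (722,92), (625,585) and (484,553). The gate is at about y=420 and the hinge is on the left, as described. Next I'll measure the jig pose.

Run:
```python
from h import *
t=load("top0"); im=t["img"]; 
hsv=cv2.cvtColor(im,cv2.COLOR_BGR2HSV)
m=cv2.inRange(hsv,(0,0,150),(180,45,255)); k=np.zeros_like(m);k[115:290,255:350]=255;m&=k
m=cv2.morphologyEx(m,cv2.MORPH_CLOSE,np.ones((9,9)))
cs,_=cv2.findContours(m,0,1); c=max(cs,key=cv2.contourArea)
P=onz(t,c.reshape(-1,2),0.008)
r=cv2.minAreaRect((P[:,:2]*1000).astype(np.float32)); print(r); print(cv2.boxPoints(r))
r2=cv2.minAreaRect(c); print(onz(t,cv2.boxPoints(r2),0.008).round(4))
g=np.array([[588,66],[722,92],[625,585],[484,553]])/3.5+[130,110]-.36
print(onz(t,g,0.008).round(4))
# gate ends in crop, knob
for n,p,z in [("gateL",(532,415),.02),("gateR",(612,432),.02),("blockfront",(642,160),.048)]:
    print(n,onz(t,np.array(p)/3.5+[130,110],z))
# masks for bystanders, block refined by depth
d=t["depth"]; 
v,u=np.mgrid[0:420,0:560]; pts=np.c_[u.ravel(),v.ravel()].astype(float)
o,dr=ray(t,pts); X=(o+dr*d.ravel()[:,None]).reshape(420,560,3)
print("bench z",np.median(X[230:240,240:260,2]),"plate",np.median(X[250:260,285:295,2]),"block",X[219:224,192:200,2].round(3).mean())
mm=(abs(X[...,2]-.035)<.010)&(u>165)&(u<230)&(v>195)&(v<245)
r=cv2.minAreaRect((X[mm][:,:2]*1000).astype(np.float32)); print("block",r)
s=load("side0")
# side: block corners reprojection check
a=np.array([[0.552,.342],[.591,.329],[.5555,.225],[.516,.238]])
print(proj(s,np.c_[a,[.035]*4]).round(1))
```

```text
((606.0318603515625, 3.7168960571289062), (113.5958023071289, 390.61181640625), 77.05372619628906)
[[402.96567    -7.8814316]
 [783.6483    -95.39304  ]
 [809.098      15.315224 ]
 [428.4154    102.826836 ]]
[[ 0.4275  0.1007  0.008 ]
 [ 0.8088  0.0168  0.008 ]
 [ 0.784  -0.0956  0.008 ]
 [ 0.4034 -0.0083  0.008 ]]
[[ 0.8065  0.0123  0.008 ]
 [ 0.7851 -0.0922  0.008 ]
 [ 0.4044 -0.0099  0.008 ]
 [ 0.4298  0.0967  0.008 ]]
gateL [[0.53254071 0.05844081 0.02      ]]
gateR [[ 0.51905942 -0.00183175  0.02      ]]
blockfront [[ 0.72152452 -0.02575387  0.048     ]]
bench z -0.0004994459736703538 plate 0.00809051892083612 block 0.03495
block ((553.4983520507812, 285.5738830566406), (108.93439483642578, 45.26573181152344), 70.69155883789062)
[[249.7 181.5]
 [264.1 181.2]
 [264.6 195.3]
 [249.  195.7]]
```

```bash
cat > jigfit.py <<'E'
from h import *
def sub(t,ch,C,Dv,z,n=60,half=.012,lo=.06,hi=.94,skip=None):
    # edge C->Dv world; sample profiles perpendicular, subpixel max gradient
    C=np.array(C);Dv=np.array(Dv);e=(Dv-C)/np.linalg.norm(Dv-C);nn=np.array([-e[1],e[0]])
    off=np.linspace(-half,half,97);out=[]
    for a in np.linspace(lo,hi,n):
        p=C+a*(Dv-C)
        W=np.c_[p+off[:,None]*nn,np.full(97,z)]
        uv=proj(t,W).astype(np.float32)
        pr=cv2.remap(ch,uv[:,0].reshape(1,-1),uv[:,1].reshape(1,-1),cv2.INTER_LINEAR).ravel().astype(float)
        pr=cv2.GaussianBlur(pr.reshape(1,-1),(0,0),4).ravel()
        g=abs(np.gradient(pr)); i=g.argmax()
        if 8<i<88:
            w=g[i-6:i+7]; out.append(p+nn*(off[i-6:i+7]*w).sum()/w.sum())
    out=np.array(out,np.float32)
    l=cv2.fitLine(out,cv2.DIST_HUBER,0,1e-4,1e-4).ravel()
    r=abs((out-l[2:])@np.array([-l[1],l[0]]))
    out=out[r<.002]; l=cv2.fitLine(out,cv2.DIST_L2,0,1e-4,1e-4).ravel()
    return l,len(out)
def X(a,b):
    A=np.array([a[:2],-b[:2]]).T; s=np.linalg.solve(A,b[2:]-a[2:]); return a[2:]+s[0]*a[:2]
def rect(t,Q,z,ch,half=.012):
    L=[sub(t,ch,Q[i],Q[(i+1)%4],z,half=half) for i in range(4)]
    for l,n in L: print("  ang",np.degrees(np.arctan2(l[1],l[0])).round(2),n)
    P=np.array([X(L[i-1][0],L[i][0]) for i in range(4)])
    print(P.round(4).tolist(),"c",P.mean(0).round(4),"sides",[np.linalg.norm(P[i]-P[(i+1)%4]).round(4) for i in range(4)])
    return P
E
python3 - <<'E'
from jigfit import *
J=[[.4275,.099],[.8078,.0145],[.7845,-.094],[.404,-.009]]
Bq=[[.552,.342],[.591,.329],[.5555,.225],[.516,.238]]
for n in("top0","side0"):
    t=load(n); hsv=cv2.cvtColor(t["img"],cv2.COLOR_BGR2HSV); sat=hsv[...,1]; red=t["img"][...,2]
    print(n); rect(t,J,.008,sat); rect(t,J,.008,red)
    print("blk"); rect(t,Bq,.035,cv2.subtract(t["img"][...,0],t["img"][...,2]))
E
```

```text
top0
  ang -12.63 60
  ang 77.16 60
  ang -12.6 60
  ang 77.42 60
[[0.4271000027656555, 0.10010000318288803], [0.8097000122070312, 0.014399999752640724], [0.7846999764442444, -0.0949999988079071], [0.4027000069618225, -0.009600000455975533]] c [0.6061 0.0025] sides [np.float32(0.392), np.float32(0.1121), np.float32(0.3915), np.float32(0.1124)]
  ang -12.7 60
  ang 77.39 60
  ang -12.52 60
  ang 77.19 60
[[0.42800000309944153, 0.09929999709129333], [0.8080999851226807, 0.01360000018030405], [0.7839999794960022, -0.0940999984741211], [0.4032999873161316, -0.009499999694526196]] c [0.6059 0.0023] sides [np.float32(0.3896), np.float32(0.1104), np.float32(0.39), np.float32(0.1116)]
blk
  ang -16.21 60
  ang 69.98 60
  ang -21.41 60
  ang 70.74 60
[[0.5493999719619751, 0.3456999957561493], [0.5964999794960022, 0.3319999873638153], [0.5559999942779541, 0.22100000083446503], [0.5117999911308289, 0.23829999566078186]] c [0.5534 0.2842] sides [np.float32(0.0491), np.float32(0.1182), np.float32(0.0474), np.float32(0.1138)]
side0
  ang -12.82 22
  ang 76.72 45
  ang -12.57 32
  ang 77.11 60
[[0.
[... 452 characters left out ...]
10029999911785126], [0.4025000035762787, -0.018300000578165054]] c [ 6.066e-01 -5.000e-04] sides [np.float32(0.3911), np.float32(0.121), np.float32(0.3897), np.float32(0.1203)]
blkTraceback (most recent call last):
  File "<stdin>", line 7, in <module>
  File "jigfit.py", line 23, in rect
    L=[sub(t,ch,Q[i],Q[(i+1)%4],z,half=half) for i in range(4)]
       ~~~^^^^^^^^^^^^^^^^^^^^^^^^^^^^^^^^^^
  File "jigfit.py", line 16, in sub
    l=cv2.fitLine(out,cv2.DIST_HUBER,0,1e-4,1e-4).ravel()
      ~~~~~~~~~~~^^^^^^^^^^^^^^^^^^^^^^^^^^^^^^^^
cv2.error: OpenCV(4.12.0) /io/opencv/modules/imgproc/src/linefit.cpp:618: error: (-215:Assertion failed) npoints2 >= 0 || npoints3 >= 0 in function 'fitLine'
```

```bash
cat >> h.py <<'E'
from scipy.spatial.transform import Rotation as Ro
JO=np.array([.5235,.0208]); JY=-12.6
def plan(p,jaw):
    from rig import telemetry
    o=telemetry.get_obs(); R=Ro.from_quat(o["tool_rot"]); a=np.radians(jaw)
    y=np.array([np.cos(a),np.sin(a),0]); z=np.array([0,0,-1.]); x=np.cross(y,z)
    T=Ro.from_matrix(np.c_[x,y,z])
    d=R.inv().apply(np.array(p)-o["position"])*1000; r=(R.inv()*T).as_rotvec(degrees=True)
    print("t",o["time"],"pos",np.round(o["position"],4),"F",np.round(o["ft_force"],2),"w",round(o["grip_width"],4))
    print("dmm",d.round(1),"rdeg",r.round(2))
def jig2w(x,y=0):
    a=np.radians(JY);c,s=np.cos(a),np.sin(a); return JO+np.array([c*x-s*y,s*x+c*y])
def w2jig(p):
    a=np.radians(JY);c,s=np.cos(a),np.sin(a); d=np.asarray(p)[:2]-JO; return np.array([c*d[0]+s*d[1],-s*d[0]+c*d[1]])
E
python3 - <<'E'
from h import *
plan([.5535,.285,.14],-19.3)
E
```

```text
t 0.1 pos [0.2446 0.5745 0.2407] F [-0.22  0.37 -0.99] w 0.0873
dmm [-397.7 -145.   100.8] rdeg [-1.100e-01  7.000e-02  8.622e+01]
```

Call:
{"api": "step_arm", "payload": {
  "targets": [
    {"dx": -0.04,"dy": -0.0145,"dz": 0.01,"rz": 8.6},
    {"dx": -0.09,"dy": -0.033,"dz": 0.02,"rz": 18},
    {"dx": -0.14,"dy": -0.051,"dz": 0.03,"rz": 28},
    {"dx": -0.19,"dy": -0.07,"dz": 0.04,"rz": 38},
    {"dx": -0.23,"dy": -0.084,"dz": 0.05,"rz": 48}
  ],
  "gripper": 1,
  "force": 25
}}

```text
invalid input
```

```bash
python3 -c "
from h import *
plan([.5535,.285,.14],-19.3)"
```

```text
t 0.1 pos [0.2446 0.5745 0.2407] F [-0.22  0.37 -0.99] w 0.0873
dmm [-397.7 -145.   100.8] rdeg [-1.100e-01  7.000e-02  8.622e+01]
```

Call:
{"api": "step_arm", "payload": {
  "targets": [
    {"dx": -0.04,"dy": -0.0145,"dz": 0.01,"rx": 0,"ry": 0,"rz": 8.6},
    {"dx": -0.09,"dy": -0.033,"dz": 0.02,"rx": 0,"ry": 0,"rz": 18},
    {"dx": -0.14,"dy": -0.051,"dz": 0.03,"rx": 0,"ry": 0,"rz": 28},
    {"dx": -0.19,"dy": -0.07,"dz": 0.04,"rx": 0,"ry": 0,"rz": 38},
    {"dx": -0.23,"dy": -0.084,"dz": 0.05,"rx": 0,"ry": 0,"rz": 48}
  ],
  "gripper": 1,
  "force": 25
}}

```text
time: 0.72
position: [0.4244, 0.4052, 0.1901]
tool_rot: [0.584, 0.812, -0.001, -0.0]
ft_force: [0.1, -0.3, -0.5]
grip_width: 0.0872
```

```bash
python3 -c "
from h import *
plan([.5535,.285,.14],-19.3)"
```

```text
t 0.725 pos [0.4244 0.4052 0.1901] F [ 0.09 -0.32 -0.45] w 0.0872
dmm [-155.    84.3   50.1] rdeg [-0.09  0.13 37.84]
```

Call:
{"api": "step_arm", "payload": {
  "targets": [
    {"dx": -0.04,"dy": 0.022,"dz": 0.01,"rx": 0,"ry": 0,"rz": 9},
    {"dx": -0.08,"dy": 0.044,"dz": 0.02,"rx": 0,"ry": 0,"rz": 18},
    {"dx": -0.12,"dy": 0.066,"dz": 0.035,"rx": 0,"ry": 0,"rz": 28},
    {"dx": -0.155,"dy": 0.0843,"dz": 0.05,"rx": 0,"ry": 0.1,"rz": 37.8},
    {"dx": -0.155,"dy": 0.0843,"dz": 0.05,"rx": 0,"ry": 0.1,"rz": 37.8}
  ]
}}

```text
time: 1.35
position: [0.555, 0.2824, 0.1384]
tool_rot: [0.817, 0.577, -0.002, -0.0]
ft_force: [-1.0, -0.2, 0.4]
grip_width: 0.0867
```

Run:
```python
from h import *
plan([.5535,.285,.036],-19.3)
from rig import viewer
c=viewer.camera("top"); np.savez("top1.npz",**c)
cv2.imwrite("pics/t1.png",cv2.resize(c["img"][110:290,130:340],None,fx=3.5,fy=3.5,interpolation=2))
c=viewer.camera("side"); np.savez("side1.npz",**c)
cv2.imwrite("pics/s1.png",cv2.resize(c["img"][100:240,160:360],None,fx=4,fy=4,interpolation=2))
```

```text
t 1.35 pos [0.555  0.2824 0.1384] F [-0.97 -0.18  0.43] w 0.0867
dmm [  2.3  -2.  102.4] rdeg [-0.16  0.15 -0.21]
```

View pics/t1.png

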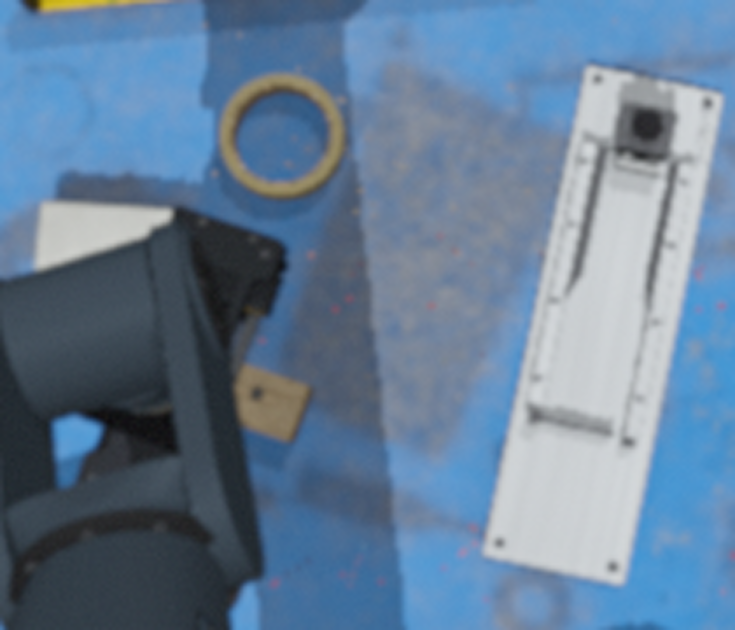

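View pics/s1.png

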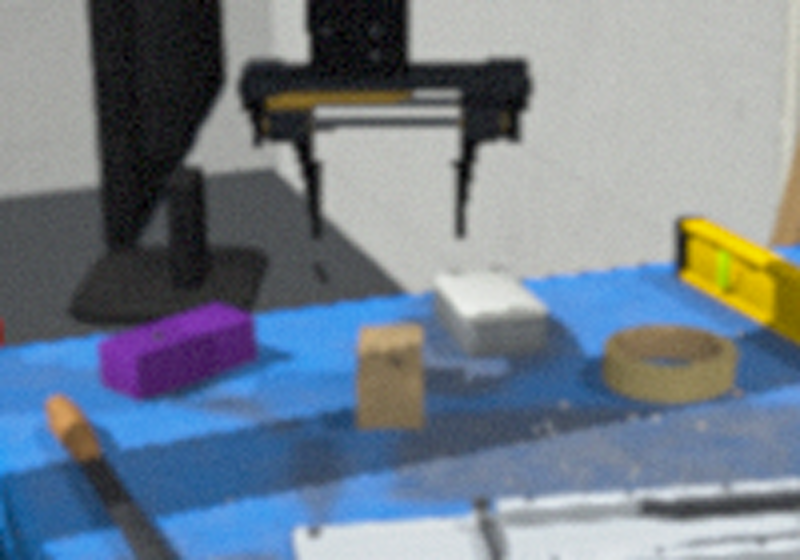

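The side view shows the jaws at crop x 316 and 462 straddling the block at 358–425, centred. The arm hides the block's left part in the top view. Descending now.

Call:
{"api": "step_arm", "payload": {
  "targets": [
    {"dx": 0.0023,"dy": -0.002,"dz": 0.03,"rx": -0.15,"ry": 0.15,"rz": -0.2},
    {"dx": 0.0023,"dy": -0.002,"dz": 0.06,"rx": -0.15,"ry": 0.15,"rz": -0.2},
    {"dx": 0.0023,"dy": -0.002,"dz": 0.085,"rx": -0.15,"ry": 0.15,"rz": -0.2},
    {"dx": 0.0023,"dy": -0.002,"dz": 0.1,"rx": -0.15,"ry": 0.15,"rz": -0.2},
    {"dx": 0.0023,"dy": -0.002,"dz": 0.1,"rx": -0.15,"ry": 0.15,"rz": -0.2}
  ]
}}

```text
time: 2.08
position: [0.5504, 0.2879, 0.0388]
tool_rot: [0.814, 0.581, -0.001, -0.001]
ft_force: [0.4, 0.1, 0.3]
grip_width: 0.0867
```

```bash
python3 -c "
from h import *
plan([.5535,.285,.036],-19.3)"
```

```text
t 2.075 pos [0.5504 0.2879 0.0388] F [0.4  0.13 0.34] w 0.0867
dmm [-1.8  3.9  2.8] rdeg [-0.13  0.02  0.32]
```

Call:
{"api": "step_arm", "payload": {
  "targets": [
    {"dx": -0.002,"dy": 0.0035,"dz": 0.002,"rx": 0,"ry": 0,"rz": 0.3},
    {"dx": -0.002,"dy": 0.0035,"dz": 0.002,"rx": 0,"ry": 0,"rz": 0.3},
    {"dx": -0.002,"dy": 0.0035,"dz": 0.002,"rx": 0,"ry": 0,"rz": 0.3},
    {"dx": -0.002,"dy": 0.0035,"dz": 0.002,"rx": 0,"ry": 0,"rz": 0.3},
    {"dx": -0.002,"dy": 0.0035,"dz": 0.002,"rx": 0,"ry": 0,"rz": 0.3}
  ]
}}

```text
time: 2.7
position: [0.5531, 0.2849, 0.037]
tool_rot: [0.816, 0.579, -0.001, -0.001]
ft_force: [0.1, 0.7, -0.3]
grip_width: 0.0869
```

Call:
{"api": "step_arm", "payload": {
  "targets": [
    {"dx": 0,"dy": 0,"dz": 0,"rx": 0,"ry": 0,"rz": 0},
    {"dx": 0,"dy": 0,"dz": 0,"rx": 0,"ry": 0,"rz": 0},
    {"dx": 0,"dy": 0,"dz": 0,"rx": 0,"ry": 0,"rz": 0},
    {"dx": 0,"dy": 0,"dz": 0,"rx": 0,"ry": 0,"rz": 0},
    {"dx": 0,"dy": 0,"dz": 0,"rx": 0,"ry": 0,"rz": 0}
  ],
  "gripper": 0,
  "force": 30
}}

```text
time: 3.32
position: [0.5531, 0.2849, 0.037]
tool_rot: [0.816, 0.579, -0.001, -0.001]
ft_force: [2.2, -1.1, -0.4]
grip_width: 0.0449
```

```bash
python3 -c "
from h import *
plan([.5535,.285,.036],-19.3)"
```

```text
t 3.325 pos [0.5531 0.2849 0.037 ] F [ 2.19 -1.13 -0.4 ] w 0.0449
dmm [0.2 0.3 1. ] rdeg [-0.11  0.01  0.02]
```

Call:
{"api": "step_arm", "payload": {
  "targets": [
    {"dx": 0,"dy": 0,"dz": -0.008,"rx": 0,"ry": 0,"rz": 0},
    {"dx": 0,"dy": 0,"dz": -0.022,"rx": 0,"ry": 0,"rz": 0},
    {"dx": 0,"dy": 0,"dz": -0.04,"rx": 0,"ry": 0,"rz": 0},
    {"dx": 0,"dy": 0,"dz": -0.06,"rx": 0,"ry": 0,"rz": 0},
    {"dx": 0,"dy": 0,"dz": -0.07,"rx": 0,"ry": 0,"rz": 0}
  ]
}}

```text
time: 3.95
position: [0.5542, 0.2852, 0.1094]
tool_rot: [0.816, 0.579, 0.001, -0.0]
ft_force: [-1.3, 0.5, -2.8]
grip_width: 0.0448
```

```bash
python3 -c "
from h import *
x,y=jig2w(-.075)
plan([x,y,.1],-102.6)"
```

```text
t 3.95 pos [0.5542 0.2852 0.1094] F [-1.26  0.55 -2.75] w 0.0448
dmm [-268.5  -16.2    8.8] rdeg [-5.000e-02 -1.200e-01  8.332e+01]
```

Call:
{"api": "step_arm", "payload": {
  "targets": [
    {"dx": -0.02,"dy": -0.001,"dz": 0,"rx": 0,"ry": 0,"rz": 6},
    {"dx": -0.05,"dy": -0.003,"dz": 0,"rx": 0,"ry": 0,"rz": 15},
    {"dx": -0.085,"dy": -0.005,"dz": 0,"rx": 0,"ry": 0,"rz": 25},
    {"dx": -0.12,"dy": -0.007,"dz": 0,"rx": 0,"ry": 0,"rz": 35},
    {"dx": -0.15,"dy": -0.009,"dz": 0,"rx": 0,"ry": 0,"rz": 45}
  ]
}}

```text
time: 4.58
position: [0.4957, 0.1455, 0.1097]
tool_rot: [0.976, 0.22, 0.001, -0.001]
ft_force: [0.1, -0.1, -3.4]
grip_width: 0.0452
```

```bash
python3 -c "
from h import *
x,y=jig2w(-.075)
plan([x,y,.08],-102.6)"
```

```text
t 4.575 pos [0.4957 0.1455 0.1097] F [ 0.08 -0.15 -3.41] w 0.0452
dmm [-87.6  78.5  29.4] rdeg [-0.08 -0.12 37.99]
```

Call:
{"api": "step_arm", "payload": {
  "targets": [
    {"dx": -0.025,"dy": 0.022,"dz": 0.005,"rx": 0,"ry": 0,"rz": 10},
    {"dx": -0.05,"dy": 0.045,"dz": 0.01,"rx": 0,"ry": 0,"rz": 20},
    {"dx": -0.072,"dy": 0.065,"dz": 0.018,"rx": 0,"ry": 0,"rz": 30},
    {"dx": -0.0876,"dy": 0.0785,"dz": 0.025,"rx": -0.1,"ry": -0.1,"rz": 38},
    {"dx": -0.0876,"dy": 0.0785,"dz": 0.025,"rx": -0.1,"ry": -0.1,"rz": 38}
  ]
}}

```text
time: 5.2
position: [0.4498, 0.0362, 0.0845]
tool_rot: [0.994, -0.111, -0.0, 0.0]
ft_force: [-0.0, -0.0, -2.0]
grip_width: 0.0445
```

Call:
{"api": "step_arm", "payload": {
  "targets": [
    {"dx": 0,"dy": 0,"dz": 0,"rx": 0,"ry": 0,"rz": 0},
    {"dx": 0,"dy": 0,"dz": 0,"rx": 0,"ry": 0,"rz": 0},
    {"dx": 0,"dy": 0,"dz": 0,"rx": 0,"ry": 0,"rz": 0},
    {"dx": 0,"dy": 0,"dz": 0,"rx": 0,"ry": 0,"rz": 0},
    {"dx": 0,"dy": 0,"dz": 0,"rx": 0,"ry": 0,"rz": 0}
  ]
}}

```text
time: 5.82
position: [0.4498, 0.0363, 0.0846]
tool_rot: [0.994, -0.11, -0.0, 0.0]
ft_force: [-0.7, 0.3, -2.2]
grip_width: 0.0447
```

Run:
```python
from h import *
x,y=jig2w(-.075)
plan([x,y,.047],-102.6)
from rig import viewer,telemetry
print(telemetry.get_obs()["q"].round(2))
c=viewer.camera("top"); np.savez("top2.npz",**c)
cv2.imwrite("pics/t2.png",cv2.resize(c["img"][110:290,200:410],None,fx=3.5,fy=3.5,interpolation=2))
c=viewer.camera("side"); np.savez("side2.npz",**c)
cv2.imwrite("pics/s2.png",cv2.resize(c["img"][140:280,220:420],None,fx=4,fy=4,interpolation=2))
```

```text
t 5.825 pos [0.4498 0.0363 0.0846] F [-0.7   0.34 -2.25] w 0.0447
dmm [ 0.3 -0.9 37.6] rdeg [ 0.02  0.03 -0.08]
[-0.17  0.59  1.99 -0.    0.56  1.62]
```

View pics/t2.png

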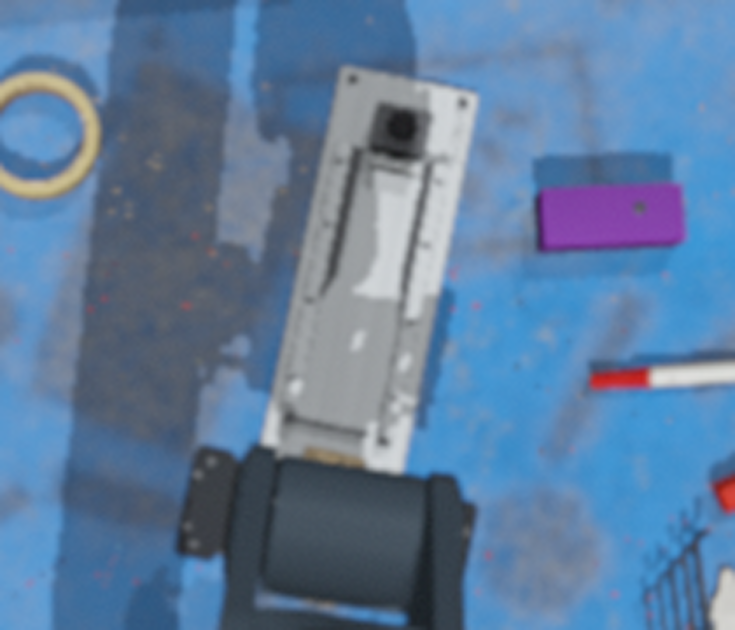

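View pics/s2.png

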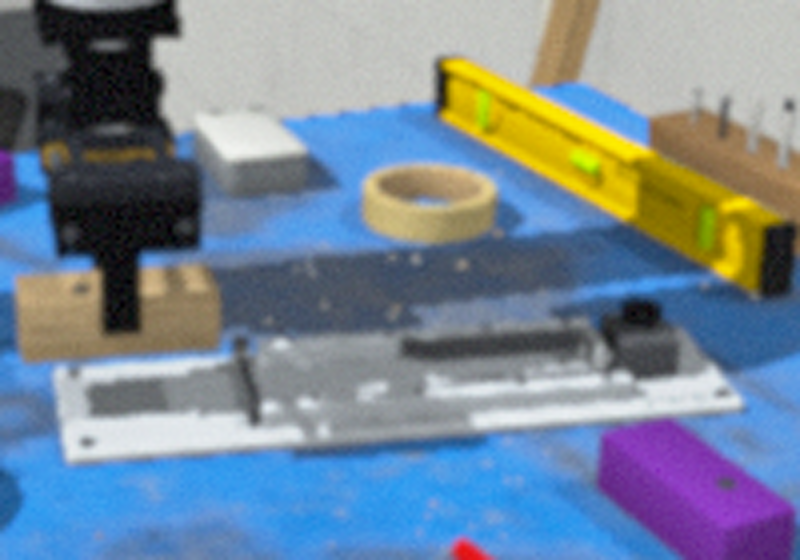

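The top view shows the block's front end at crop x≈303–366, y≈455, just before the gate. The side view shows it level, with its lower edge running (20,358) to (220,345). I'll check the lateral offset.

Run:
```python
from h import *
t=load("top2"); 
cr=t["img"][225:250,270:320]; cv2.imwrite("pics/t2c.png",cv2.resize(cr,None,fx=14,fy=14,interpolation=cv2.INTER_CUBIC))
for n,u in(("L",(303,455)),("R",(366,458))):
    W=onz(t,np.array(u)/3.5+[200,110],.0825)[0]; print(n,w2jig(W).round(4))
hsv=cv2.cvtColor(t["img"],cv2.COLOR_BGR2HSV); m=cv2.inRange(hsv,(8,45,60),(28,220,255))
for v in range(237,242):
    xs=np.where(m[v,270:320])[0]+270
    if len(xs): print(v,xs.min(),xs.max(),w2jig(onz(t,[[xs.min()-.5,v]],.0825)[0]).round(4),w2jig(onz(t,[[xs.max()+.5,v]],.0825)[0]).round(4))
```

```text
L [-0.0286  0.022 ]
R [-0.0213 -0.0225]
238 288 289 [-0.0232  0.0208] [-0.0222  0.0159]
239 287 295 [-0.0262  0.0227] [-0.0215  0.0007]
240 287 298 [-0.0286  0.0222] [-0.0224 -0.0072]
241 291 302 [-0.029   0.0119] [-0.0228 -0.0175]
```

View pics/t2c.png

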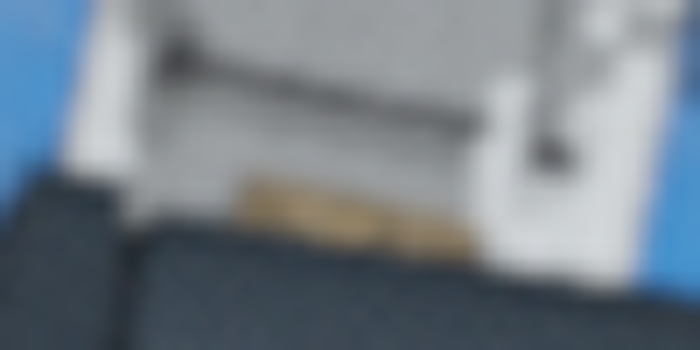

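Call:
{"api": "step_arm", "payload": {
  "targets": [
    {"dx": 0,"dy": -0.001,"dz": 0.01,"rx": 0,"ry": 0,"rz": 0},
    {"dx": 0,"dy": -0.001,"dz": 0.022,"rx": 0,"ry": 0,"rz": 0},
    {"dx": 0,"dy": -0.001,"dz": 0.031,"rx": 0,"ry": 0,"rz": 0},
    {"dx": 0,"dy": -0.001,"dz": 0.036,"rx": 0,"ry": 0,"rz": 0},
    {"dx": 0,"dy": -0.001,"dz": 0.0368,"rx": 0,"ry": 0,"rz": 0}
  ]
}}

```text
time: 6.55
position: [0.4497, 0.0372, 0.0471]
tool_rot: [0.994, -0.111, -0.001, 0.0]
ft_force: [-0.7, 0.2, -2.4]
grip_width: 0.0445
```

Run:
```python
from h import *
x,y=jig2w(-.055)
plan([x,y,.0475],-102.6)
from rig import viewer,telemetry
c=viewer.camera("side"); np.savez("side3.npz",**c)
cv2.imwrite("pics/s3.png",cv2.resize(c["img"][180:280,220:350],None,fx=6,fy=6,interpolation=2))
```

```text
t 6.55 pos [0.4497 0.0372 0.0471] F [-0.67  0.23 -2.45] w 0.0445
dmm [20.6 -0.1 -0.4] rdeg [ 0.02  0.1  -0.1 ]
```

View pics/s3.png

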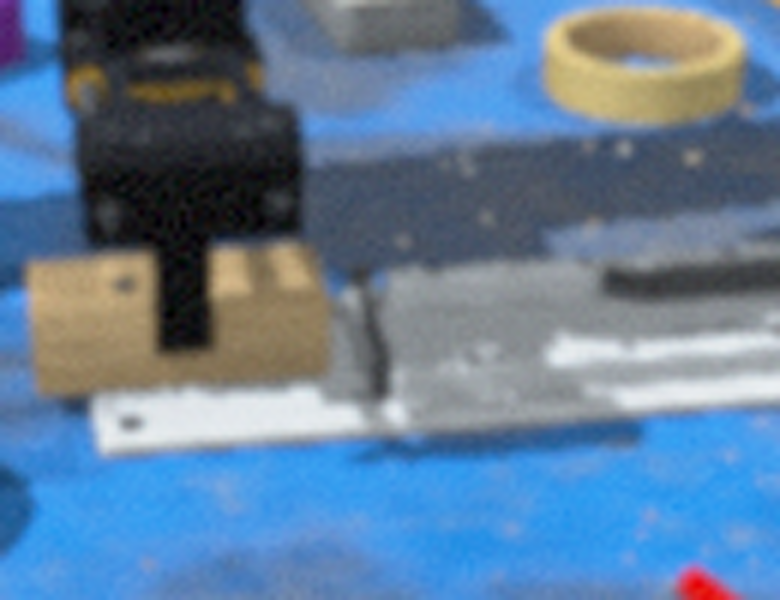

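The wood is low over the infeed with no floor contact. Tool +x is the jig's inward direction, so I'll push through the gate.

Call:
{"api": "step_arm", "payload": {
  "targets": [
    {"dx": 0.007,"dy": 0,"dz": -0.0003,"rx": 0,"ry": 0,"rz": 0},
    {"dx": 0.014,"dy": 0,"dz": -0.0004,"rx": 0,"ry": 0,"rz": 0},
    {"dx": 0.02,"dy": 0,"dz": -0.0004,"rx": 0,"ry": 0,"rz": 0},
    {"dx": 0.025,"dy": 0,"dz": -0.0004,"rx": 0,"ry": 0,"rz": 0},
    {"dx": 0.03,"dy": 0,"dz": -0.0004,"rx": 0,"ry": 0,"rz": 0}
  ]
}}

```text
time: 7.22
position: [0.4779, 0.0309, 0.0475]
tool_rot: [0.994, -0.11, -0.002, 0.0]
ft_force: [-2.3, 1.1, -2.1]
grip_width: 0.0449
```

Run:
```python
from h import *
x,y=jig2w(-.01)
plan([x,y,.0475],-102.6)
```

```text
t 7.225 pos [0.4779 0.0309 0.0475] F [-2.32  1.1  -2.1 ] w 0.0449
dmm [36.7 -0.2 -0.1] rdeg [ 0.03  0.26 -0.08]
```

Call:
{"api": "step_arm", "payload": {
  "targets": [
    {"dx": 0.006,"dy": 0,"dz": 0,"rx": 0,"ry": 0.2,"rz": 0},
    {"dx": 0.012,"dy": 0,"dz": 0,"rx": 0,"ry": 0.2,"rz": 0},
    {"dx": 0.018,"dy": 0,"dz": 0,"rx": 0,"ry": 0.2,"rz": 0},
    {"dx": 0.024,"dy": 0,"dz": 0,"rx": 0,"ry": 0.2,"rz": 0},
    {"dx": 0.03,"dy": 0,"dz": 0,"rx": 0,"ry": 0.2,"rz": 0}
  ]
}}

```text
time: 7.85
position: [0.5082, 0.024, 0.0475]
tool_rot: [0.994, -0.111, 0.0, 0.0]
ft_force: [-2.0, -0.6, -2.6]
grip_width: 0.0445
```

Run:
```python
from h import *
x,y=jig2w(.015)
plan([x,y,.0475],-102.6)
```

```text
t 7.85 pos [0.5082 0.024  0.0475] F [-2.01 -0.65 -2.56] w 0.0445
dmm [30.6 -0.3  0. ] rdeg [ 0.03 -0.02 -0.09]
```

Call:
{"api": "step_arm", "payload": {
  "targets": [
    {"dx": 0.006,"dy": 0,"dz": 0,"rx": 0,"ry": 0,"rz": 0},
    {"dx": 0.012,"dy": 0,"dz": 0,"rx": 0,"ry": 0,"rz": 0},
    {"dx": 0.018,"dy": 0,"dz": 0,"rx": 0,"ry": 0,"rz": 0},
    {"dx": 0.024,"dy": 0,"dz": 0,"rx": 0,"ry": 0,"rz": 0},
    {"dx": 0.03,"dy": 0,"dz": 0,"rx": 0,"ry": 0,"rz": 0}
  ]
}}

```text
time: 8.48
position: [0.538, 0.0173, 0.0475]
tool_rot: [0.994, -0.11, 0.0, 0.0]
ft_force: [-0.3, -1.2, -2.7]
grip_width: 0.0453
```

Run:
```python
from h import *
x,y=jig2w(.04)
plan([x,y,.0475],-102.6)
from rig import viewer,telemetry
c=viewer.camera("side"); np.savez("side4.npz",**c)
cv2.imwrite("pics/s4.png",cv2.resize(c["img"][180:280,220:350],None,fx=6,fy=6,interpolation=2))
c=viewer.camera("top"); np.savez("top4.npz",**c)
cv2.imwrite("pics/t4.png",cv2.resize(c["img"][125:250,260:360],None,fx=4.8,fy=4.8,interpolation=2))
```

```text
t 8.475 pos [0.538  0.0173 0.0475] F [-0.27 -1.24 -2.66] w 0.0453
dmm [25.1 -0.3  0.1] rdeg [ 0.03 -0.04 -0.09]
```

View pics/s4.png

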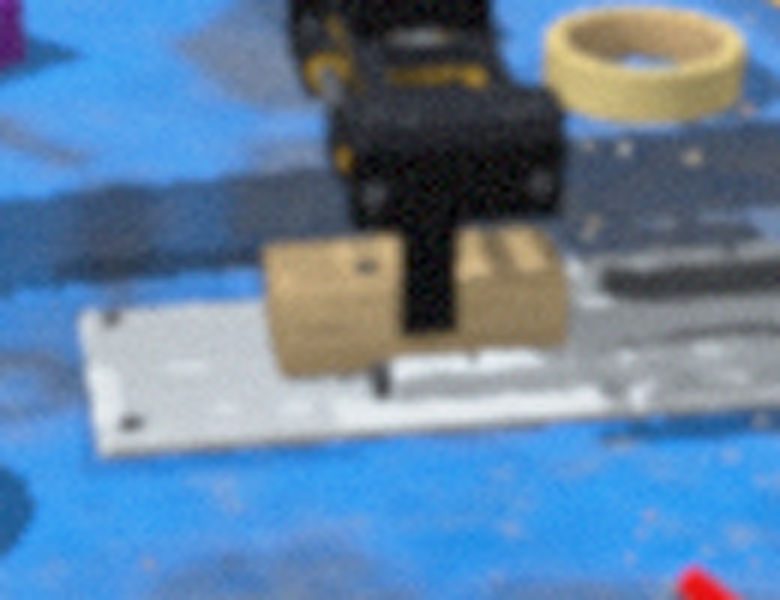

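View pics/t4.png

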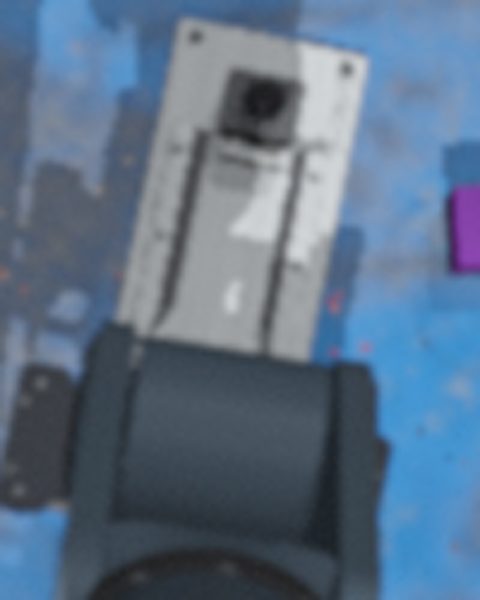

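The wood is through the gate line at jig x≈15 mm, level and low. Forces are under 3 N with a push to the right, so the gate is being held open. Before the seat I'll estimate the pad face and the seat's lateral centre from the first picture.

Run:
```python
from h import *
t=load("top0")
# rectified ortho view of jig at z=.021 : jig x 60..230, y -45..45, 0.25mm/px
def ortho(t,z,x0,x1,s=4):
    xs=np.arange(x0,x1,1/s);ys=np.arange(45,-45,-1/s)
    A,B=np.meshgrid(xs,ys); W=np.array([np.r_[0,0]])
    a=np.radians(JY);c,sn=np.cos(a),np.sin(a)
    P=np.stack([JO[0]+(c*A-sn*B)/1000,JO[1]+(sn*A+c*B)/1000,np.full(A.shape,z)],-1)
    uv=proj(t,P.reshape(-1,3)).astype(np.float32).reshape(*A.shape,2)
    return cv2.remap(t["img"],uv[...,0],uv[...,1],cv2.INTER_CUBIC)
o=ortho(t,.021,50,240); 
for x in range(60,240,20): cv2.line(o,((x-50)*4,0),((x-50)*4,8),(0,0,255),1); cv2.putText(o,str(x),((x-50)*4+2,14),0,.4,(0,0,255))
for y in range(-40,41,10): cv2.line(o,(0,(45-y)*4),(6,(45-y)*4),(0,0,255),1)
cv2.imwrite("pics/ortho.png",o)
```

```text
(no output)
```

View pics/ortho.png

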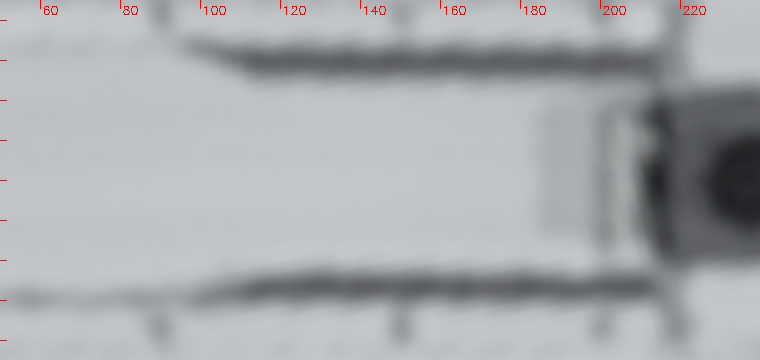

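In the ortho view the dark seat-wall bands have inner edges at about y=+26 and −23.5 mm, so the seat centre is about +1 mm in my frame. The pad face is at about x=197–199. I expect first pad contact with the centre near 142 mm and home near 150 mm.

Call:
{"api": "step_arm", "payload": {
  "targets": [
    {"dx": 0.007,"dy": 0,"dz": 0,"rx": 0,"ry": 0,"rz": 0},
    {"dx": 0.014,"dy": -0.0003,"dz": 0,"rx": 0,"ry": 0,"rz": 0},
    {"dx": 0.021,"dy": -0.0006,"dz": 0,"rx": 0,"ry": 0,"rz": 0},
    {"dx": 0.028,"dy": -0.0009,"dz": 0,"rx": 0,"ry": 0,"rz": 0},
    {"dx": 0.035,"dy": -0.001,"dz": 0,"rx": 0,"ry": 0,"rz": 0}
  ]
}}

```text
time: 9.2
position: [0.5738, 0.0102, 0.0477]
tool_rot: [0.994, -0.111, 0.001, 0.0]
ft_force: [-1.0, -0.4, -2.5]
grip_width: 0.0444
```

Run:
```python
from h import *
x,y=jig2w(.08,.0007)
plan([x,y,.0473],-102.6)
```

```text
t 9.2 pos [0.5738 0.0102 0.0477] F [-1.   -0.42 -2.53] w 0.0444
dmm [28.6 -0.1  0.5] rdeg [ 0.03 -0.16 -0.09]
```

Call:
{"api": "step_arm", "payload": {
  "targets": [
    {"dx": 0.004,"dy": 0,"dz": 0.0003,"rx": 0,"ry": -0.1,"rz": 0},
    {"dx": 0.008,"dy": 0,"dz": 0.0003,"rx": 0,"ry": -0.1,"rz": 0},
    {"dx": 0.012,"dy": 0,"dz": 0.0003,"rx": 0,"ry": -0.1,"rz": 0},
    {"dx": 0.016,"dy": 0,"dz": 0.0003,"rx": 0,"ry": -0.1,"rz": 0},
    {"dx": 0.02,"dy": 0,"dz": 0.0003,"rx": 0,"ry": -0.1,"rz": 0}
  ]
}}

```text
time: 9.82
position: [0.5934, 0.0058, 0.0474]
tool_rot: [0.994, -0.111, 0.0, 0.0]
ft_force: [-0.8, -0.7, -1.7]
grip_width: 0.0447
```

Run:
```python
from h import *
x,y=jig2w(.1,.0007)
plan([x,y,.0473],-102.6)
```

```text
t 9.825 pos [0.5934 0.0058 0.0474] F [-0.84 -0.72 -1.73] w 0.0447
dmm [28.5 -0.1  0.2] rdeg [ 0.03 -0.05 -0.09]
```

Call:
{"api": "step_arm", "payload": {
  "targets": [
    {"dx": 0.006,"dy": 0,"dz": 0,"rx": 0,"ry": 0,"rz": 0},
    {"dx": 0.012,"dy": 0,"dz": 0,"rx": 0,"ry": 0,"rz": 0},
    {"dx": 0.018,"dy": 0,"dz": 0,"rx": 0,"ry": 0,"rz": 0},
    {"dx": 0.024,"dy": 0,"dz": 0,"rx": 0,"ry": 0,"rz": 0},
    {"dx": 0.0285,"dy": 0,"dz": 0,"rx": 0,"ry": 0,"rz": 0}
  ]
}}

```text
time: 10.45
position: [0.6217, -0.0006, 0.0475]
tool_rot: [0.994, -0.111, 0.001, 0.0]
ft_force: [0.1, -0.3, -2.2]
grip_width: 0.0447
```

Run:
```python
from h import *
x,y=jig2w(.125,.0007)
plan([x,y,.0473],-102.6)
```

```text
t 10.45 pos [ 6.217e-01 -6.000e-04  4.750e-02] F [ 0.12 -0.33 -2.22] w 0.0447
dmm [24.5 -0.2  0.2] rdeg [ 0.03 -0.06 -0.09]
```

No side force in the seat. I'll move on to x≈125 mm, then feel.

Call:
{"api": "step_arm", "payload": {
  "targets": [
    {"dx": 0.005,"dy": 0,"dz": 0,"rx": 0,"ry": 0,"rz": 0},
    {"dx": 0.01,"dy": 0,"dz": 0,"rx": 0,"ry": 0,"rz": 0},
    {"dx": 0.015,"dy": 0,"dz": 0,"rx": 0,"ry": 0,"rz": 0},
    {"dx": 0.02,"dy": 0,"dz": 0,"rx": 0,"ry": 0,"rz": 0},
    {"dx": 0.024,"dy": 0,"dz": 0,"rx": 0,"ry": 0,"rz": 0}
  ]
}}

```text
time: 11.08
position: [0.6458, -0.0059, 0.0476]
tool_rot: [0.994, -0.111, 0.001, 0.0]
ft_force: [-0.0, -0.7, -2.8]
grip_width: 0.0447
```

Call:
{"api": "step_arm", "payload": {
  "targets": [
    {"dx": 0.001,"dy": 0,"dz": 0,"rx": 0,"ry": 0,"rz": 0},
    {"dx": 0.002,"dy": 0,"dz": 0,"rx": 0,"ry": 0,"rz": 0},
    {"dx": 0.003,"dy": 0,"dz": 0,"rx": 0,"ry": 0,"rz": 0},
    {"dx": 0.004,"dy": 0,"dz": 0,"rx": 0,"ry": 0,"rz": 0},
    {"dx": 0.004,"dy": 0,"dz": 0,"rx": 0,"ry": 0,"rz": 0}
  ]
}}

```text
time: 11.7
position: [0.6497, -0.0068, 0.0476]
tool_rot: [0.994, -0.111, 0.001, 0.0]
ft_force: [-0.2, 0.4, -3.2]
grip_width: 0.0449
```

Run:
```python
from h import *
x,y=jig2w(.145,.0007)
plan([x,y,.0473],-102.6)
from rig import viewer
c=viewer.camera("side"); np.savez("side5.npz",**c)
cv2.imwrite("pics/s5.png",cv2.resize(c["img"][180:280,270:420],None,fx=5,fy=5,interpolation=2))
```

```text
t 11.7 pos [ 0.6497 -0.0068  0.0476] F [-0.23  0.44 -3.23] w 0.0449
dmm [15.8 -0.1  0.3] rdeg [ 0.02 -0.1  -0.1 ]
```

View pics/s5.png

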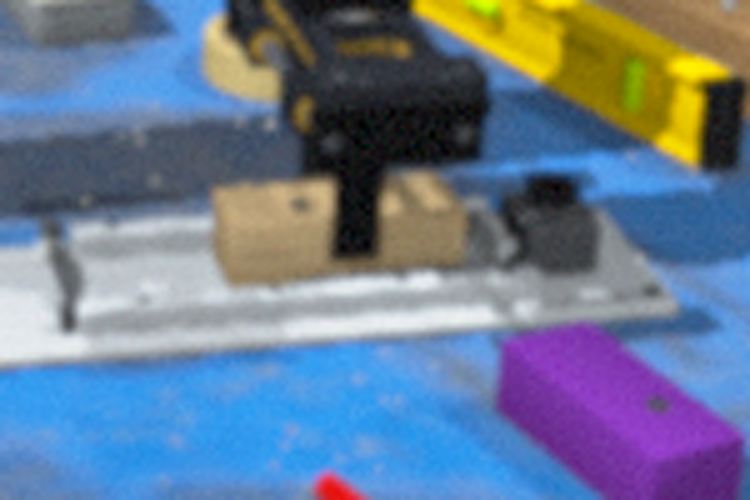

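The gate has shut behind the wood: the flap is across the channel at (62,275). The front end at (467,230) is still about 14 mm from the pad at (500,235). Continuing.

Call:
{"api": "step_arm", "payload": {
  "targets": [
    {"dx": 0.002,"dy": 0,"dz": 0.0003,"rx": 0,"ry": -0.1,"rz": 0},
    {"dx": 0.004,"dy": 0,"dz": 0.0006,"rx": 0,"ry": -0.1,"rz": 0},
    {"dx": 0.006,"dy": 0,"dz": 0.0009,"rx": 0,"ry": -0.1,"rz": 0},
    {"dx": 0.008,"dy": 0,"dz": 0.001,"rx": 0,"ry": -0.1,"rz": 0},
    {"dx": 0.009,"dy": 0,"dz": 0.001,"rx": 0,"ry": -0.1,"rz": 0}
  ]
}}

```text
time: 12.38
position: [0.6586, -0.0088, 0.0466]
tool_rot: [0.994, -0.111, 0.0, 0.0]
ft_force: [0.1, -0.6, -1.7]
grip_width: 0.0446
```

Call:
{"api": "step_arm", "payload": {
  "targets": [
    {"dx": 0.0006,"dy": 0,"dz": 0,"rx": 0,"ry": 0,"rz": 0},
    {"dx": 0.0012,"dy": 0,"dz": 0,"rx": 0,"ry": 0,"rz": 0},
    {"dx": 0.0018,"dy": 0,"dz": 0,"rx": 0,"ry": 0,"rz": 0},
    {"dx": 0.0024,"dy": 0,"dz": 0,"rx": 0,"ry": 0,"rz": 0},
    {"dx": 0.003,"dy": 0,"dz": 0,"rx": 0,"ry": 0,"rz": 0}
  ]
}}

```text
time: 13.0
position: [0.6616, -0.0094, 0.0466]
tool_rot: [0.994, -0.111, 0.0, 0.0]
ft_force: [-0.0, -0.0, -1.9]
grip_width: 0.0448
```

Run:
```python
from h import *
x,y=jig2w(.15,.0007)
plan([x,y,.0465],-102.6)
```

```text
t 13.0 pos [ 0.6616 -0.0094  0.0466] F [-0.02 -0.04 -1.89] w 0.0448
dmm [ 8.7 -0.1  0.1] rdeg [ 0.02 -0.   -0.1 ]
```

Call:
{"api": "step_arm", "payload": {
  "targets": [
    {"dx": 0.0005,"dy": 0,"dz": 0,"rx": 0,"ry": 0,"rz": 0},
    {"dx": 0.001,"dy": 0,"dz": 0,"rx": 0,"ry": 0,"rz": 0},
    {"dx": 0.0015,"dy": 0,"dz": 0,"rx": 0,"ry": 0,"rz": 0},
    {"dx": 0.0018,"dy": 0,"dz": 0,"rx": 0,"ry": 0,"rz": 0},
    {"dx": 0.0018,"dy": 0,"dz": 0,"rx": 0,"ry": 0,"rz": 0}
  ]
}}

```text
time: 13.62
position: [0.6633, -0.0098, 0.0466]
tool_rot: [0.994, -0.111, -0.0, 0.0]
ft_force: [0.5, 0.3, -2.8]
grip_width: 0.0447
```

Call:
{"api": "step_arm", "payload": {
  "targets": [
    {"dx": 0.0005,"dy": 0,"dz": 0,"rx": 0,"ry": 0,"rz": 0},
    {"dx": 0.001,"dy": 0,"dz": 0,"rx": 0,"ry": 0,"rz": 0},
    {"dx": 0.0015,"dy": 0,"dz": 0,"rx": 0,"ry": 0,"rz": 0},
    {"dx": 0.0018,"dy": 0,"dz": 0,"rx": 0,"ry": 0,"rz": 0},
    {"dx": 0.0018,"dy": 0,"dz": 0,"rx": 0,"ry": 0,"rz": 0}
  ]
}}

```text
time: 14.25
position: [0.6651, -0.0102, 0.0466]
tool_rot: [0.994, -0.111, 0.0, 0.0]
ft_force: [0.3, -0.1, -2.2]
grip_width: 0.0444
```

Run:
```python
from h import *
x,y=jig2w(.15,.0007)
plan([x,y,.0465],-102.6)
from rig import viewer
c=viewer.camera("side"); np.savez("side6.npz",**c)
cv2.imwrite("pics/s6.png",cv2.resize(c["img"][190:270,330:420],None,fx=7,fy=7,interpolation=2))
```

```text
t 14.25 pos [ 0.6651 -0.0102  0.0466] F [ 0.28 -0.11 -2.22] w 0.0444
dmm [ 5.  -0.1  0.1] rdeg [ 0.02 -0.   -0.1 ]
```

View pics/s6.png

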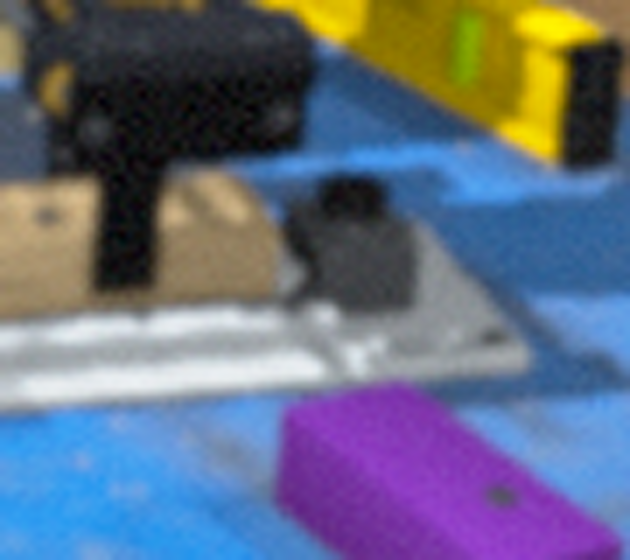

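The front end is at the pad (280,265), and the light pad spring isn't felt yet. I'll take small steps, checking force each call.

Call:
{"api": "step_arm", "payload": {
  "targets": [
    {"dx": 0.0005,"dy": 0,"dz": 0,"rx": 0,"ry": 0,"rz": 0},
    {"dx": 0.001,"dy": 0,"dz": 0,"rx": 0,"ry": 0,"rz": 0},
    {"dx": 0.0015,"dy": 0,"dz": 0,"rx": 0,"ry": 0,"rz": 0},
    {"dx": 0.0015,"dy": 0,"dz": 0,"rx": 0,"ry": 0,"rz": 0},
    {"dx": 0.0015,"dy": 0,"dz": 0,"rx": 0,"ry": 0,"rz": 0}
  ]
}}

```text
time: 14.92
position: [0.6665, -0.0105, 0.0466]
tool_rot: [0.994, -0.111, -0.0, 0.0]
ft_force: [-0.4, -0.0, -2.0]
grip_width: 0.0447
```

Call:
{"api": "step_arm", "payload": {
  "targets": [
    {"dx": 0.0005,"dy": 0,"dz": 0,"rx": 0,"ry": 0,"rz": 0},
    {"dx": 0.001,"dy": 0,"dz": 0,"rx": 0,"ry": 0,"rz": 0},
    {"dx": 0.0012,"dy": 0,"dz": 0,"rx": 0,"ry": 0,"rz": 0},
    {"dx": 0.0012,"dy": 0,"dz": 0,"rx": 0,"ry": 0,"rz": 0},
    {"dx": 0.0012,"dy": 0,"dz": 0,"rx": 0,"ry": 0,"rz": 0}
  ]
}}

```text
time: 15.55
position: [0.6677, -0.0108, 0.0466]
tool_rot: [0.994, -0.111, -0.0, 0.0]
ft_force: [-1.3, 0.6, -2.3]
grip_width: 0.0447
```

Call:
{"api": "step_arm", "payload": {
  "targets": [
    {"dx": 0.0004,"dy": 0,"dz": 0,"rx": 0,"ry": 0,"rz": 0},
    {"dx": 0.0008,"dy": 0,"dz": 0,"rx": 0,"ry": 0,"rz": 0},
    {"dx": 0.001,"dy": 0,"dz": 0,"rx": 0,"ry": 0,"rz": 0},
    {"dx": 0.001,"dy": 0,"dz": 0,"rx": 0,"ry": 0,"rz": 0},
    {"dx": 0.001,"dy": 0,"dz": 0,"rx": 0,"ry": 0,"rz": 0}
  ]
}}

```text
time: 16.18
position: [0.6686, -0.011, 0.0466]
tool_rot: [0.994, -0.111, -0.0, 0.0]
ft_force: [-0.1, 0.8, -2.9]
grip_width: 0.0448
```

Call:
{"api": "step_arm", "payload": {
  "targets": [
    {"dx": 0.0004,"dy": 0,"dz": 0,"rx": 0,"ry": 0,"rz": 0},
    {"dx": 0.0008,"dy": 0,"dz": 0,"rx": 0,"ry": 0,"rz": 0},
    {"dx": 0.001,"dy": 0,"dz": 0,"rx": 0,"ry": 0,"rz": 0},
    {"dx": 0.001,"dy": 0,"dz": 0,"rx": 0,"ry": 0,"rz": 0},
    {"dx": 0.001,"dy": 0,"dz": 0,"rx": 0,"ry": 0,"rz": 0}
  ]
}}

```text
time: 16.8
position: [0.6695, -0.0112, 0.0465]
tool_rot: [0.994, -0.111, -0.0, 0.0]
ft_force: [-1.1, -0.5, -2.4]
grip_width: 0.0449
```

Call:
{"api": "step_arm", "payload": {
  "targets": [
    {"dx": 0.0004,"dy": 0,"dz": 0,"rx": 0,"ry": 0,"rz": 0},
    {"dx": 0.0008,"dy": 0,"dz": 0,"rx": 0,"ry": 0,"rz": 0},
    {"dx": 0.001,"dy": 0,"dz": 0,"rx": 0,"ry": 0,"rz": 0},
    {"dx": 0.001,"dy": 0,"dz": 0,"rx": 0,"ry": 0,"rz": 0},
    {"dx": 0.001,"dy": 0,"dz": 0,"rx": 0,"ry": 0,"rz": 0}
  ]
}}

```text
time: 17.42
position: [0.6705, -0.0114, 0.0465]
tool_rot: [0.994, -0.111, -0.0, 0.0]
ft_force: [-0.1, 0.5, -2.2]
grip_width: 0.0445
```

Call:
{"api": "step_arm", "payload": {
  "targets": [
    {"dx": 0.0004,"dy": 0,"dz": 0,"rx": 0,"ry": 0,"rz": 0},
    {"dx": 0.0008,"dy": 0,"dz": 0,"rx": 0,"ry": 0,"rz": 0},
    {"dx": 0.001,"dy": 0,"dz": 0,"rx": 0,"ry": 0,"rz": 0},
    {"dx": 0.001,"dy": 0,"dz": 0,"rx": 0,"ry": 0,"rz": 0},
    {"dx": 0.001,"dy": 0,"dz": 0,"rx": 0,"ry": 0,"rz": 0}
  ]
}}

```text
time: 18.05
position: [0.6715, -0.0117, 0.0465]
tool_rot: [0.994, -0.111, -0.0, 0.0]
ft_force: [-0.6, 0.5, -2.3]
grip_width: 0.0444
```

Run:
```python
from h import *
x,y=jig2w(.15,.0007)
plan([x,y,.0465],-102.6)
from rig import viewer
c=viewer.camera("side"); np.savez("side7.npz",**c)
cv2.imwrite("pics/s7.png",cv2.resize(c["img"][190:270,330:420],None,fx=7,fy=7,interpolation=2))
```

```text
t 18.05 pos [ 0.6715 -0.0117  0.0465] F [-0.63  0.48 -2.29] w 0.0444
dmm [-1.5 -0.1  0. ] rdeg [ 0.02  0.01 -0.1 ]
```

View pics/s7.png

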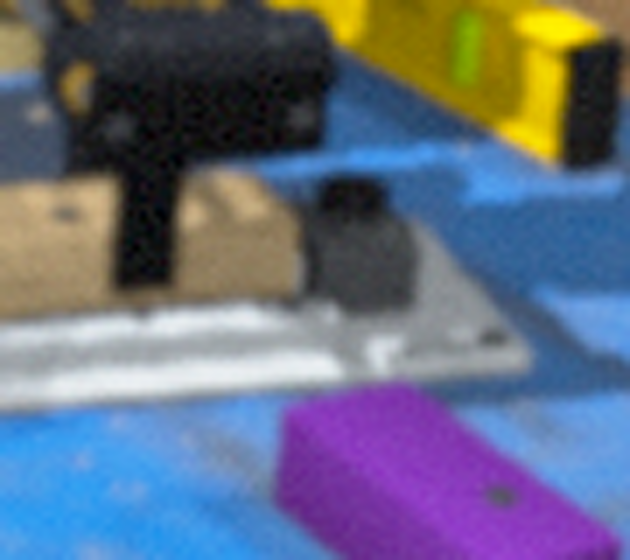

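The front end is now at (300,262), almost at the stop block (310). Force is still about zero along the channel.

Call:
{"api": "step_arm", "payload": {
  "targets": [
    {"dx": 0.0004,"dy": 0,"dz": 0,"rx": 0,"ry": 0,"rz": 0},
    {"dx": 0.0008,"dy": 0,"dz": 0,"rx": 0,"ry": 0,"rz": 0},
    {"dx": 0.001,"dy": 0,"dz": 0,"rx": 0,"ry": 0,"rz": 0},
    {"dx": 0.001,"dy": 0,"dz": 0,"rx": 0,"ry": 0,"rz": 0},
    {"dx": 0.001,"dy": 0,"dz": 0,"rx": 0,"ry": 0,"rz": 0}
  ]
}}

```text
time: 18.73
position: [0.6725, -0.0119, 0.0465]
tool_rot: [0.994, -0.111, -0.0, 0.0]
ft_force: [1.0, -0.1, -2.1]
grip_width: 0.0447
```

Call:
{"api": "step_arm", "payload": {
  "targets": [
    {"dx": 0.0004,"dy": 0,"dz": 0,"rx": 0,"ry": 0,"rz": 0},
    {"dx": 0.0008,"dy": 0,"dz": 0,"rx": 0,"ry": 0,"rz": 0},
    {"dx": 0.001,"dy": 0,"dz": 0,"rx": 0,"ry": 0,"rz": 0},
    {"dx": 0.001,"dy": 0,"dz": 0,"rx": 0,"ry": 0,"rz": 0},
    {"dx": 0.001,"dy": 0,"dz": 0,"rx": 0,"ry": 0,"rz": 0}
  ]
}}

```text
time: 19.35
position: [0.6734, -0.0121, 0.0465]
tool_rot: [0.994, -0.111, -0.0, 0.0]
ft_force: [-0.7, 0.2, -2.5]
grip_width: 0.0447
```

Call:
{"api": "step_arm", "payload": {
  "targets": [
    {"dx": 0.0004,"dy": 0,"dz": 0,"rx": 0,"ry": 0,"rz": 0},
    {"dx": 0.0008,"dy": 0,"dz": 0,"rx": 0,"ry": 0,"rz": 0},
    {"dx": 0.001,"dy": 0,"dz": 0,"rx": 0,"ry": 0,"rz": 0},
    {"dx": 0.001,"dy": 0,"dz": 0,"rx": 0,"ry": 0,"rz": 0},
    {"dx": 0.001,"dy": 0,"dz": 0,"rx": 0,"ry": 0,"rz": 0}
  ]
}}

```text
time: 19.98
position: [0.6743, -0.0123, 0.0465]
tool_rot: [0.994, -0.111, -0.0, 0.0]
ft_force: [-0.6, 1.6, -1.9]
grip_width: 0.0448
```

Call:
{"api": "step_arm", "payload": {
  "targets": [
    {"dx": 0.0004,"dy": 0,"dz": 0,"rx": 0,"ry": 0,"rz": 0},
    {"dx": 0.0008,"dy": 0,"dz": 0,"rx": 0,"ry": 0,"rz": 0},
    {"dx": 0.001,"dy": 0,"dz": 0,"rx": 0,"ry": 0,"rz": 0},
    {"dx": 0.001,"dy": 0,"dz": 0,"rx": 0,"ry": 0,"rz": 0},
    {"dx": 0.001,"dy": 0,"dz": 0,"rx": 0,"ry": 0,"rz": 0}
  ]
}}

```text
time: 20.6
position: [0.6749, -0.0124, 0.0464]
tool_rot: [0.994, -0.111, -0.001, 0.0]
ft_force: [-1.9, 1.3, -1.0]
grip_width: 0.045
```

Call:
{"api": "step_arm", "payload": {
  "targets": [
    {"dx": 0.0004,"dy": 0,"dz": 0,"rx": 0,"ry": 0,"rz": 0},
    {"dx": 0.0008,"dy": 0,"dz": 0,"rx": 0,"ry": 0,"rz": 0},
    {"dx": 0.001,"dy": 0,"dz": 0,"rx": 0,"ry": 0,"rz": 0},
    {"dx": 0.001,"dy": 0,"dz": 0,"rx": 0,"ry": 0,"rz": 0},
    {"dx": 0.001,"dy": 0,"dz": 0,"rx": 0,"ry": 0,"rz": 0}
  ]
}}

```text
time: 21.22
position: [0.6755, -0.0125, 0.0463]
tool_rot: [0.994, -0.111, -0.001, 0.0]
ft_force: [-4.0, 1.2, -1.5]
grip_width: 0.0448
```

Call:
{"api": "step_arm", "payload": {
  "targets": [
    {"dx": 0.0005,"dy": 0,"dz": 0,"rx": 0,"ry": 0,"rz": 0},
    {"dx": 0.001,"dy": 0,"dz": 0,"rx": 0,"ry": 0,"rz": 0},
    {"dx": 0.0014,"dy": 0,"dz": 0,"rx": 0,"ry": 0,"rz": 0},
    {"dx": 0.0014,"dy": 0,"dz": 0,"rx": 0,"ry": 0,"rz": 0},
    {"dx": 0.0014,"dy": 0,"dz": 0,"rx": 0,"ry": 0,"rz": 0}
  ]
}}

```text
time: 21.85
position: [0.6761, -0.0126, 0.0462]
tool_rot: [0.994, -0.111, -0.002, -0.0]
ft_force: [-5.5, 0.8, -0.2]
grip_width: 0.0451
```

Run:
```python
from h import *
x,y=jig2w(.15,.0007)
plan([x,y,.0465],-102.6)
```

```text
t 21.85 pos [ 0.6761 -0.0126  0.0462] F [-5.51  0.83 -0.16] w 0.0451
dmm [-6.2 -0.  -0.3] rdeg [ 0.03  0.24 -0.09]
```

Call:
{"api": "step_arm", "payload": {
  "targets": [
    {"dx": 0.0006,"dy": 0,"dz": -0.0002,"rx": 0,"ry": 0.1,"rz": 0},
    {"dx": 0.0012,"dy": 0,"dz": -0.0003,"rx": 0,"ry": 0.2,"rz": 0},
    {"dx": 0.0018,"dy": 0,"dz": -0.0003,"rx": 0,"ry": 0.2,"rz": 0},
    {"dx": 0.0018,"dy": 0,"dz": -0.0003,"rx": 0,"ry": 0.2,"rz": 0},
    {"dx": 0.0018,"dy": 0,"dz": -0.0003,"rx": 0,"ry": 0.2,"rz": 0}
  ]
}}

```text
time: 22.48
position: [0.6764, -0.0127, 0.0462]
tool_rot: [0.994, -0.111, -0.002, 0.0]
ft_force: [-6.8, 1.7, 0.5]
grip_width: 0.0446
```

Run:
```python
from h import *
x,y=jig2w(.15,.0007)
plan([x,y,.0465],-102.6)
```

```text
t 22.475 pos [ 0.6764 -0.0127  0.0462] F [-6.82  1.7   0.55] w 0.0446
dmm [-6.5 -0.1 -0.3] rdeg [ 0.03  0.23 -0.09]
```

Call:
{"api": "step_arm", "payload": {
  "targets": [
    {"dx": 0.0008,"dy": 0,"dz": -0.0002,"rx": 0,"ry": 0.1,"rz": 0},
    {"dx": 0.0016,"dy": 0,"dz": -0.0003,"rx": 0,"ry": 0.2,"rz": 0},
    {"dx": 0.0024,"dy": 0,"dz": -0.0003,"rx": 0,"ry": 0.2,"rz": 0},
    {"dx": 0.0024,"dy": 0,"dz": -0.0003,"rx": 0,"ry": 0.2,"rz": 0},
    {"dx": 0.0024,"dy": 0,"dz": -0.0003,"rx": 0,"ry": 0.2,"rz": 0}
  ]
}}

```text
time: 23.1
position: [0.6768, -0.0128, 0.0462]
tool_rot: [0.994, -0.11, -0.003, 0.0]
ft_force: [-7.1, 0.6, -0.1]
grip_width: 0.045
```

Run:
```python
from h import *
x,y=jig2w(.15,.0007)
plan([x,y,.0465],-102.6)
from rig import viewer
c=viewer.camera("side"); np.savez("side8.npz",**c)
cv2.imwrite("pics/s8.png",cv2.resize(c["img"][180:280,290:420],None,fx=6,fy=6,interpolation=2))
c=viewer.camera("top"); 
cv2.imwrite("pics/t8.png",cv2.resize(c["img"][120:190,280:350],None,fx=8,fy=8,interpolation=2))
```

```text
t 23.1 pos [ 0.6768 -0.0128  0.0462] F [-7.07  0.63 -0.13] w 0.045
dmm [-6.9 -0.  -0.3] rdeg [ 0.05  0.3  -0.08]
```

View pics/s8.png

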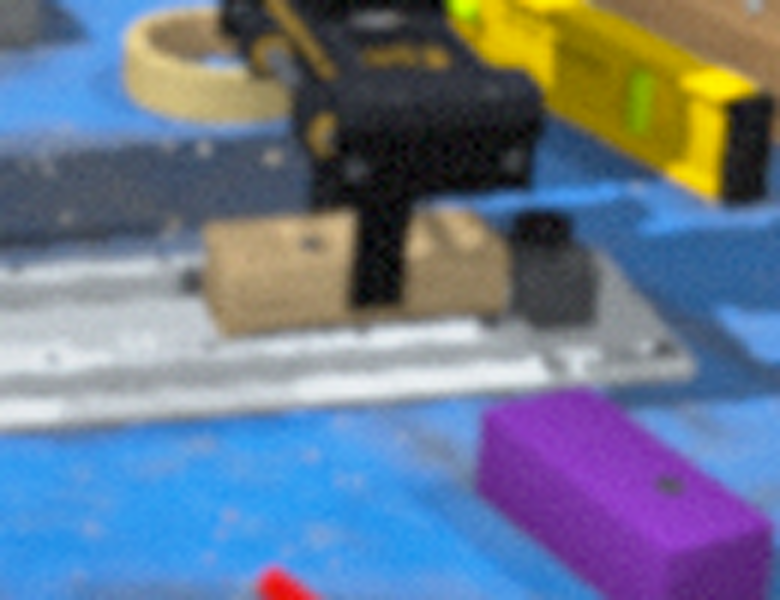

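View pics/t8.png

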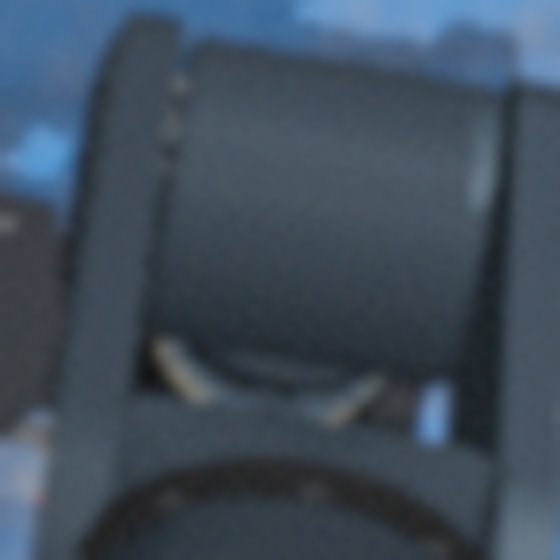

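The front face sits against the stop, with the gate shut and about 7 N held along the channel. Next I'll ease off the buffer slightly, lower to the floor and release.

Call:
{"api": "step_arm", "payload": {
  "targets": [
    {"dx": 0,"dy": 0,"dz": 0,"rx": 0,"ry": 0.1,"rz": 0},
    {"dx": -0.0005,"dy": 0,"dz": 0,"rx": 0,"ry": 0.2,"rz": 0},
    {"dx": -0.001,"dy": 0,"dz": 0.0003,"rx": 0,"ry": 0.3,"rz": 0},
    {"dx": -0.0012,"dy": 0,"dz": 0.0006,"rx": 0,"ry": 0.3,"rz": 0},
    {"dx": -0.0012,"dy": 0,"dz": 0.0008,"rx": 0,"ry": 0.3,"rz": 0}
  ]
}}

```text
time: 23.82
position: [0.6756, -0.0125, 0.0454]
tool_rot: [0.994, -0.11, -0.0, 0.0]
ft_force: [-4.1, 0.8, 0.5]
grip_width: 0.0448
```

Run:
```python
from h import *
x,y=jig2w(.15,.0007)
plan([x,y,.0455],-102.6)
```

```text
t 23.825 pos [ 0.6756 -0.0125  0.0454] F [-4.06  0.84  0.51] w 0.0448
dmm [-5.7 -0.  -0.1] rdeg [ 0.04 -0.   -0.08]
```

Call:
{"api": "step_arm", "payload": {
  "targets": [
    {"dx": -0.0003,"dy": 0,"dz": 0,"rx": 0,"ry": 0,"rz": 0},
    {"dx": -0.0006,"dy": 0,"dz": 0.0002,"rx": 0,"ry": 0,"rz": 0},
    {"dx": -0.0006,"dy": 0,"dz": 0.0003,"rx": 0,"ry": 0,"rz": 0},
    {"dx": -0.0006,"dy": 0,"dz": 0.0003,"rx": 0,"ry": 0,"rz": 0},
    {"dx": -0.0006,"dy": 0,"dz": 0.0003,"rx": 0,"ry": 0,"rz": 0}
  ]
}}

```text
time: 24.45
position: [0.6753, -0.0125, 0.0452]
tool_rot: [0.994, -0.11, 0.0, 0.0]
ft_force: [-4.2, 0.9, -1.0]
grip_width: 0.0447
```

Call:
{"api": "step_arm", "payload": {
  "targets": [
    {"dx": -0.0005,"dy": 0,"dz": 0,"rx": 0,"ry": 0,"rz": 0},
    {"dx": -0.0008,"dy": 0,"dz": 0,"rx": 0,"ry": 0,"rz": 0},
    {"dx": -0.0008,"dy": 0,"dz": 0,"rx": 0,"ry": 0,"rz": 0},
    {"dx": -0.0008,"dy": 0,"dz": 0,"rx": 0,"ry": 0,"rz": 0},
    {"dx": -0.0008,"dy": 0,"dz": 0,"rx": 0,"ry": 0,"rz": 0}
  ]
}}

```text
time: 25.08
position: [0.6748, -0.0124, 0.0452]
tool_rot: [0.994, -0.11, 0.001, 0.0]
ft_force: [-1.6, 0.5, -1.1]
grip_width: 0.0448
```

Call:
{"api": "step_arm", "payload": {
  "targets": [
    {"dx": 0,"dy": 0,"dz": 0,"rx": 0,"ry": 0,"rz": 0},
    {"dx": 0,"dy": 0,"dz": 0,"rx": 0,"ry": 0,"rz": 0},
    {"dx": 0,"dy": 0,"dz": 0,"rx": 0,"ry": 0,"rz": 0},
    {"dx": 0,"dy": 0,"dz": 0,"rx": 0,"ry": 0,"rz": 0},
    {"dx": 0,"dy": 0,"dz": 0,"rx": 0,"ry": 0,"rz": 0}
  ],
  "gripper": 0.8
}}

```text
time: 25.7
position: [0.6749, -0.0124, 0.0453]
tool_rot: [0.994, -0.11, 0.001, 0.0]
ft_force: [-0.0, 0.9, 0.4]
grip_width: 0.069
```

Run:
```python
from h import *
x,y=jig2w(.15,.0007)
plan([x,y,.0455],-102.6)
from rig import viewer
c=viewer.camera("side"); np.savez("side9.npz",**c)
cv2.imwrite("pics/s9.png",cv2.resize(c["img"][180:280,290:420],None,fx=6,fy=6,interpolation=2))
```

```text
t 25.7 pos [ 0.6749 -0.0124  0.0453] F [-0.01  0.92  0.4 ] w 0.069
dmm [-5.  -0.  -0.2] rdeg [ 0.04 -0.09 -0.09]
```

View pics/s9.png

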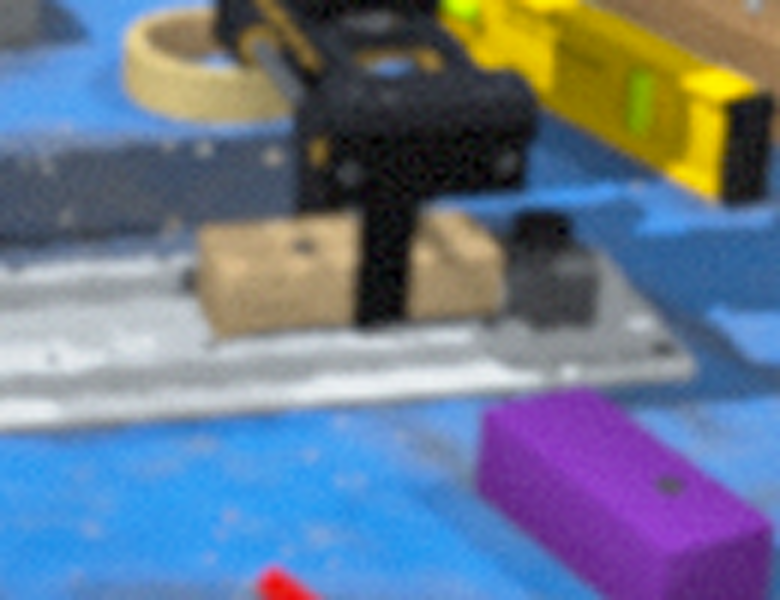

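The wood is released and free, and sits about 2 mm back from the pressed position, mostly buffer rebound. Retreating straight up, then back and aside.

Call:
{"api": "step_arm", "payload": {
  "targets": [
    {"dx": 0,"dy": 0,"dz": -0.01,"rx": 0,"ry": 0,"rz": 0},
    {"dx": 0,"dy": 0,"dz": -0.03,"rx": 0,"ry": 0,"rz": 0},
    {"dx": 0,"dy": 0,"dz": -0.06,"rx": 0,"ry": 0,"rz": 0},
    {"dx": 0,"dy": 0,"dz": -0.1,"rx": 0,"ry": 0,"rz": 0},
    {"dx": 0,"dy": 0,"dz": -0.14,"rx": 0,"ry": 0,"rz": 0}
  ]
}}

```text
time: 26.38
position: [0.6749, -0.0122, 0.1882]
tool_rot: [0.994, -0.11, 0.002, 0.0]
ft_force: [-0.2, -0.1, -0.5]
grip_width: 0.0698
```

Call:
{"api": "step_arm", "payload": {
  "targets": [
    {"dx": -0.03,"dy": -0.03,"dz": -0.02,"rx": 0,"ry": 0,"rz": 0},
    {"dx": -0.07,"dy": -0.07,"dz": -0.04,"rx": 0,"ry": 0,"rz": 0},
    {"dx": -0.11,"dy": -0.11,"dz": -0.04,"rx": 0,"ry": 0,"rz": 0},
    {"dx": -0.15,"dy": -0.15,"dz": -0.04,"rx": 0,"ry": 0,"rz": 0},
    {"dx": -0.19,"dy": -0.19,"dz": -0.04,"rx": 0,"ry": 0,"rz": 0}
  ]
}}

```text
time: 27.0
position: [0.5305, 0.2164, 0.2295]
tool_rot: [0.994, -0.111, 0.003, -0.0]
ft_force: [0.2, 0.5, 0.1]
grip_width: 0.0695
```

Run:
```python
from h import *
plan([.4,.2,.2],-102.6)
from rig import viewer
c=viewer.camera("side"); np.savez("side10.npz",**c)
cv2.imwrite("pics/s10.png",cv2.resize(c["img"][180:280,250:400],None,fx=5,fy=5,interpolation=2))
c=viewer.camera("top"); np.savez("top10.npz",**c)
cv2.imwrite("pics/t10.png",cv2.resize(c["img"][110:290,130:340],None,fx=3.5,fy=3.5,interpolation=2))
```

```text
t 27.0 pos [0.5305 0.2164 0.2295] F [0.21 0.54 0.11] w 0.0695
dmm [-123.9   44.7   28.7] rdeg [-0.04 -0.35 -0.1 ]
```

View pics/s10.png

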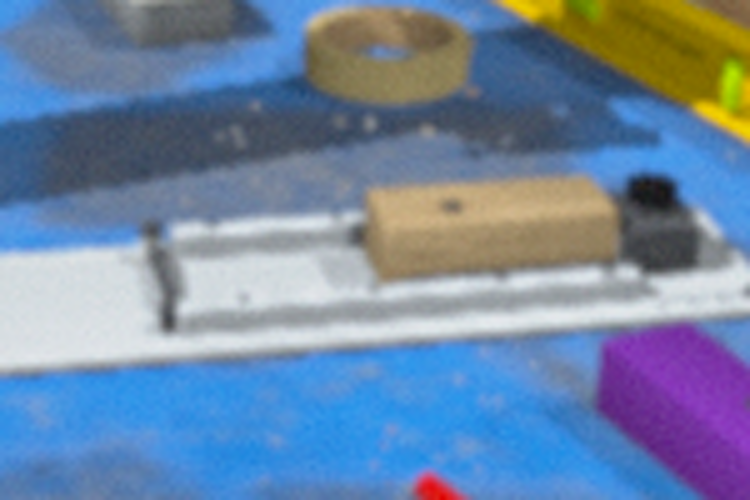

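View pics/t10.png

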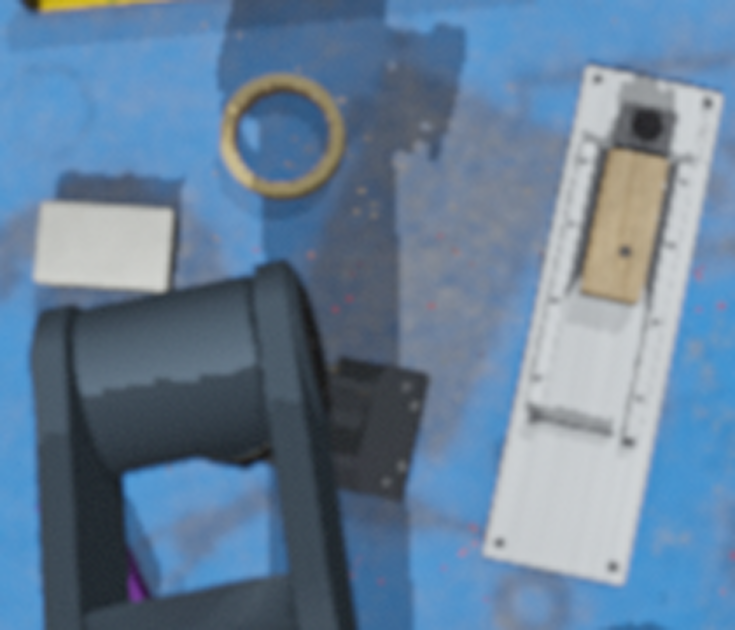

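Run:
```python
from h import *
t=load("top10")
hsv=cv2.cvtColor(t["img"],cv2.COLOR_BGR2HSV); m=cv2.inRange(hsv,(8,45,60),(28,220,255)); k=np.zeros_like(m);k[145:202,290:328]=255;m&=k
m=cv2.morphologyEx(m,cv2.MORPH_CLOSE,np.ones((5,5)))
c=max(cv2.findContours(m,0,1)[0],key=cv2.contourArea)
P=onz(t,c.reshape(-1,2),.043); J=np.array([w2jig(p) for p in P])*1000
r=cv2.minAreaRect(J.astype(np.float32)); print(r)
print("TCP release jig",w2jig([.6749,-.0124]).round(4),"pressed",w2jig([.6768,-.0128]).round(4),"onset",w2jig([.6745,-.0123]).round(4))
d=t["depth"];v,u=np.mgrid[150:198,296:318];s=m[150:198,296:318]>0
pts=np.c_[u[s],v[s]].astype(float);o,dr=ray(t,pts);X=o+dr*d[150:198,296:318][s][:,None]
A=np.c_[X[:,:2]-X[:,:2].mean(0),np.ones(len(X))];print("top plane z, slopes",np.linalg.lstsq(A,X[:,2],rcond=None)[0].round(4))
for n in("side8","side9","side10"):
    s=load(n);cv2.imwrite(f"pics/c_{n}.png",cv2.resize(s["img"][205:245,360:400],None,fx=10,fy=10,interpolation=2))
im=np.hstack([cv2.imread(f"pics/c_{n}.png")[:,:265] if 0 else cv2.resize(load(n)["img"][210:240,360:390],None,fx=8,fy=8,interpolation=2) for n in("side8","side9","side10")])
cv2.imwrite("pics/cmp.png",im)
```

```text
((154.46717834472656, 2.3525161743164062), (47.99082946777344, 114.42740631103516), 89.93275451660156)
TCP release jig [0.155  0.0006] pressed [0.1569 0.0007] onset [0.1546 0.0006]
top plane z, slopes [-0.4274  0.8821  0.0444]
```

View pics/cmp.png

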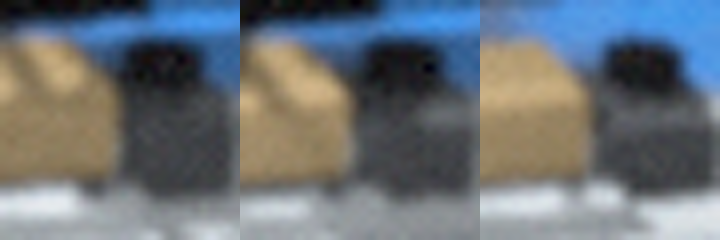

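The wood lies at jig x≈154.5 mm, which is where the buffer began to be felt, so the pad is essentially fully in. It is flat and straight, the gate is shut, and the arm is clear. Handing in.

```bash
python3 -c "
from rig import robot
print(robot.hand_in())"
```

```text
the job is handed in; nothing more can be done
None
```

The offcut is in the jig's seat against the back stop, released, and the job is handed in at about 27 s; `hand_in()` gave no verdict.

**What I did:** I gripped the offcut by its upper half and brought it level over the infeed, about 2 mm above the floor. I pushed it through the gate with about 3 N or less on the wrist and went down the channel with no side load. I then felt for the stop in steps of about 1 mm and held about 7 N against its buffer. Finally I eased off to under 2 N, lowered the wood to the floor, let go and retreated up and aside.

**What the last checks showed:**
- **Wood:** the centre is at jig x of about 154.5 mm and aligned with the channel to about 0.1°. The top is 44 mm up in depth against 43 mm nominal; I did not measure its tilt closely.
- **Pad:** I can't read it directly. The wood rests where the buffer first pushed back (about 154.6 mm), so I infer the pad is nearly fully in.
- **Gate:** it looks shut in both views.
- **Bystanders:** the tape and grey box look unmoved in the top view. I didn't recheck the hex keys or the marker, but the arm never went near them.

**What disagreed:**
- The top picture puts the wood about 2 mm left of my jig centre line, while the arm's own reading says 0.6 mm. That is within the 2 mm calibration error, and I felt no side contact.
- My camera estimate put home at about 150 mm; by feel the buffer began at about 154 mm.

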